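# Get the green tea out of the covered tea box

### The job

Take the pale green carton out of the tea box and stand it upright on the breakfast tray, in the middle of the half without the mug. The spice jar and the white carton standing on the box's lid must first go aside onto the bare worktop, then the lid beside them, flat on the worktop; with the green carton out, seat the lid on the box again as it was, and only then put the spice jar and the white carton back on it, each exactly where it stood. Set things down without dropping them, and leave the other two cartons in the box and the mug standing where they are.

Things in the scene. Friction and masses are not known exactly. Their poses are not given: they have to be found in the camera images.
- tea_box: Fixed open bamboo box, 180 x 210 x 90 mm (x, y, z), walls 8, inner floor 4 mm up; origin: centre of underside, y along its long side. Three low bays in its -x half hold upright cartons (x = -45 mm; y = -54, 0, 54 mm), flat sides facing along y; the +x half is full of sachets, 65 mm high. Covered at the start; the cartons show through three open windows in the lid.
- lid_handle (a point): Loose lid, 0.3 kg, balanced, 180 x 210 mm slab 10 mm thick, axes as the box's. Point: centre of its dark handle bar (14 x 106 x 18 mm, pinch across x), 10 mm to -x of the lid's centre, 29 mm above the slab's top. Under its sides and back a rounded lip 8 mm deep drops inside the box walls, 3.5 mm play each way. Point is 129 mm above the worktop when seated, 47 mm when lying on the worktop.
- spice_jar_mid (a point): Centre (half-way up) of the loose spice jar: round, black cap, blue and cream label, diameter 41 mm, 105 mm high. Stands on the wooden part of the lid at one end; the lid's upper face is 100 mm above the worktop. z up.
- white_carton_mid (a point): Centre (half-way up) of the loose white carton, 60 x 45 mm and 86 mm high (its x by y by z), pinched across its 45 mm (y). Stands on the wooden part of the lid at the other end.
- green_carton_mid (a point): Centre (half-way up) of the loose pale green carton, the one to fetch: 62 x 21 mm and 82 mm high (x by y by z), pinched across its 21 mm (y). Stands in one of the three bays of the box, its flat sides facing along the box's y.
- red_carton_mid (a point): Centre (half-way up) of the loose red carton, 56 x 19 x 78 mm, standing in another bay; stays there.
- tan_carton_mid (a point): Centre (half-way up) of the loose tan (light brown) carton, 50 x 31 x 80 mm, standing in the third bay; stays there.
- tray_place (a point): Point on the upper face (8 mm above the worktop) of the breakfast tray, in the middle of its free half. The tray does not move: medium brown wood, 270 x 165 mm (its x by y) with a rim 22 mm high and a low dark wire grip at each short end (up to 40 mm high). Axes as the tray's: x along its length, towards the mug. The tray's centre is 62 mm to +x of this point.
- mug_mid (a point): Centre of the cup of the loose cream mug (78 mm across, 101 mm high), standing on the tray's other half; stays there. Its handle points to this frame's -y.
Things that resemble listed ones, but are neither listed nor needed, are in the scene too. What is shaped like the part that bears spice_jar_mid but pink or yellow is not meant.

How it is judged:
By the outcome, as a careful person would: the job done as asked, in the order asked, and still so for the second after the job is handed in, with the robot touching nothing.
It also fails if it takes over 141 s, if anything falls off the work surface, if the arm or the gripper's body presses on something with over 40 N, if the wrist force passes 120 N, or if a joint passes its speed limit or range.

### The arm

A 6-joint arm with a two-finger parallel gripper is mounted at the origin on a cart in front of the work surface, level with it; the furniture and walls round the work are solid. World frame = base frame: x ahead of the robot, y to its left, z up, the work surface at z = 0. Lengths are in m, angles in rad, forces in N, time in s.
With the tool pointing down it reaches from about 0.35 to 0.975 m from the base axis. Payload 17.4 kg.
Tool frame: the origin (TCP) lies midway between the tips of the shut fingers; the grasp point (between the pads) lies 19 mm behind it (hold_point_z is the distance from the TCP to the grasp point, in m); z points along the fingers, y is the line along which they close (so a half turn about z gives the same grasp; the last joint's range is limited). The gripper opens to 85 mm and grips with 20 to 120 N. Pads are 22 mm wide; open, the fingers measure 114 mm over their backs; the gripper's body (76 mm by 85 mm) begins 54 mm behind the grasp point. The pads swing forward as they close: fully open they stand 13 mm farther back than shut.
Start: joints at [1.268, 0.116, 1.442, -0, 1.584, -0.038], TCP at [0.177, 0.651, 0.231] pointing down, gripper open.
Joint ranges: [-2.83, 2.83], [-0.83, 2.19], [0.07, 2.5], [-1.14, 4.28], [0.01, 3], [-2.97, 2.97]. Speed limits (rad/s): [1.89, 1.89, 2.22, 3.14, 3.14, 3.14].

### API

Orientations are given as a unit quaternion [x, y, z, w].
In Python, from rig import sense, snapshot, hand_in, hold_point_z gives the robot as it stands.
- The arm moves only by the shell command python3 -m handwheel 'ROWS' [FORCE]. ROWS is JSON, a list of rows, each an object of numbers: "jaw": the finger opening in cm, from 0 to 8.54; "tx", "ty", "tz": the shift along the world's x, y, z in cm; "wx", "wy", "wz": the turn, a rotation vector about the world's x, y, z in degrees. A call has 1 to 8 rows; each row shifts and turns the commanded pose from where the row before left it; what a row does not reach is not made up. A row lasts 1/12 s, in which the tool goes at most 41.7 mm and 7.16 degrees, less where a joint would pass 70% of its speed; a pose out of reach is approached as far as the arm can. A call is refused whole if a number of a shift passes 4.17 or a number of a turn 7.16, either way. A call with a gripper value outside its range is refused whole. The fingers move at their own pace and stop on an object; FORCE is the grip in N (left out, the last holds). Time passes only in rows, so rows that do not move let the fingers close. It gives the time, the measured TCP pose, the force, the opening and the grip force at its end, in the units of the state.
- sense(): the state, without advancing time (a new reading comes with each control period).
- snapshot(name): name is "scene" or "side" or "wrist"; returns a dict with "img" (400x640x3 uint8, blue, green, red), "depth" (400x640 float32, m along the optical axis (not along the pixel's ray), 0 where there is no reading), "fx", "fy", "cx", "cy" (pixels), "distortion" ([k1, k2, p1, p2, k3] as OpenCV has them; the pictures are not rectified), "xyz" and "orientation" of the camera in the world; the wrist camera has in their place "T_tool_cam" (4x4, takes a point from camera to tool coordinates, whose origin is the TCP and whose axes are the flange's). Camera axes: x right, y down, z forward; pixel columns grow to the right and rows downward; lengths in m; the calibration is good to about 2 mm. A picture is of the moment at which its call begins: read the wrist's pose just before it.
- hand_in(): hands the job in; it is judged then, once.
The state is a dict: "time": time; "qpos": joint angles; "dq": joint speeds; "tau": joint torques, N m; "position": TCP position; "orientation": TCP orientation; "ft_force": force on the tool from outside, world axes, zero at the start; "wrist_torque": the same for the moment, N m; "opening": opening from 0.0 (shut) to 1.0 (fully open); "grip_force": force on a finger pad.
Only numpy, scipy, OpenCV 4.12 (cv2) and the standard library are available. Lean on these libraries where they do the work, as an engineer would, in place of code of your own. Each camera call takes 0.05 s, during which the arm holds its last target. There are 200 camera calls.

## Working session

There is one attempt and no reset: what is moved stays moved. The work goes in short steps, Python scripts to look and compute and a shell command to move; the robot and the scene stay as the last step left them, time stands still between calls to the robot, and variables do not carry over. Pictures are saved under pics/ and viewed, at most 14 in all, crops included, and the job is handed in when it is done.

```bash
ls; mkdir -p pics; cat > h.py <<'E'
import numpy as np, cv2
from rig import sense, snapshot, hold_point_z
from scipy.spatial.transform import Rotation as R
def snap(n):
    s=sense(); d=snapshot(n)
    if n=="wrist":
        T=np.eye(4);T[:3,:3]=R.from_quat(s["orientation"]).as_matrix();T[:3,3]=s["position"]
        T=T@np.array(d["T_tool_cam"])
    else:
        T=np.eye(4);T[:3,:3]=R.from_quat(d["orientation"]).as_matrix();T[:3,3]=d["xyz"]
    d["T"]=T; d["K"]=np.array([[d["fx"],0,d["cx"]],[0,d["fy"],d["cy"]],[0,0,1.]]); d["D"]=np.array(d["distortion"],float)
    return d
def rays(d,uv):
    p=cv2.undistortPoints(np.array(uv,float).reshape(-1,1,2),d["K"],d["D"]).reshape(-1,2)
    r=np.c_[p,np.ones(len(p))]@d["T"][:3,:3].T
    return d["T"][:3,3],r
def onplane(d,uv,z):
    o,r=rays(d,uv); return o+r*((z-o[2])/r[:,2])[:,None]
def cloud(d):
    v,u=np.mgrid[:400,:640]; p=cv2.undistortPoints(np.stack([u,v],-1).reshape(-1,1,2).astype(float),d["K"],d["D"]).reshape(-1,2)
    z=d["depth"].reshape(-1,1); P=np.c_[p,np.ones(len(p))]*z
    P=P@d["T"][:3,:3].T+d["T"][:3,3]; P[z[:,0]==0]=np.nan
    return P.reshape(400,640,3)
def proj(d,P):
    Ti=np.linalg.inv(d["T"]); return cv2.projectPoints(np.array(P,float).reshape(-1,1,3),cv2.Rodrigues(Ti[:3,:3])[0],Ti[:3,3],d["K"],d["D"])[0].reshape(-1,2)
E
python3 - <<'E'
from h import *
import pickle
print(sense(),hold_point_z)
D={n:snap(n) for n in("scene","side","wrist")}
pickle.dump(D,open("d0.pkl","wb"))
for n in D: print(n,D[n]["T"][:3,3],D[n]["T"][:3,2],(D[n]["depth"]>0).mean())
for n in D: cv2.imwrite(f"pics/{n}0.png",D[n]["img"])
print(D["wrist"]["T_tool_cam"])
E
```

```text
pics
{'time': 0.0, 'qpos': array([ 1.26817579e+00,  1.16485862e-01,  1.44229462e+00,  6.88024670e-06,
        1.58397879e+00, -3.77956355e-02]), 'dq': array([-0.00017657, -0.0009753 , -0.00019527, -0.00047445, -0.00196461,
       -0.00126042]), 'tau': array([ 6.88262255e-03, -7.31970906e+01, -6.32499647e+01,  3.36218818e-04,
        6.36306766e-03, -1.00134523e-05]), 'position': array([0.17662036, 0.65128097, 0.23054402]), 'orientation': array([ 1.32025794e-01,  9.91246109e-01, -5.74300273e-04, -1.02195877e-04]), 'ft_force': array([-0.03463928,  0.18464231,  0.18557298]), 'wrist_torque': array([-0.02069642, -0.02711596, -0.04331482]), 'grip_force': 0.0, 'opening': 1.0005272901908282} 0.0187
scene [-0.5359129  0.3710637  0.731174 ] [ 0.82670393 -0.29354219 -0.47999333] 0.99602734375
side [-0.0385085   0.20786335  1.21687525] [ 0.45432346 -0.17292972 -0.87389101] 0.99191796875
wrist [0.10944254 0.67082836 0.37314919] [ 0.26992034 -0.07319913 -0.9600963 ] 0.99596875
[[ 1.00394737e-04 -9.60078989e-01 -2.79729021e-01  6.99281423e-02]
 [ 9.99999472e-01 -1.89755010e-04  1.01017220e-03  1.11324623e-03]
 [-1.02292509e-03 -2.79728975e-01  9.60078462e-01 -1.42509534e-01]
 [ 0.00000000e+00  0.00000000e+00  0.00000000e+00  1.00000000e+00]]
```

View pics/scene0.png

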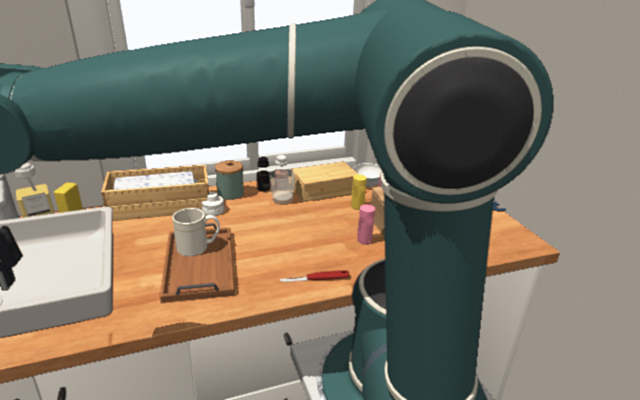

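View pics/side0.png

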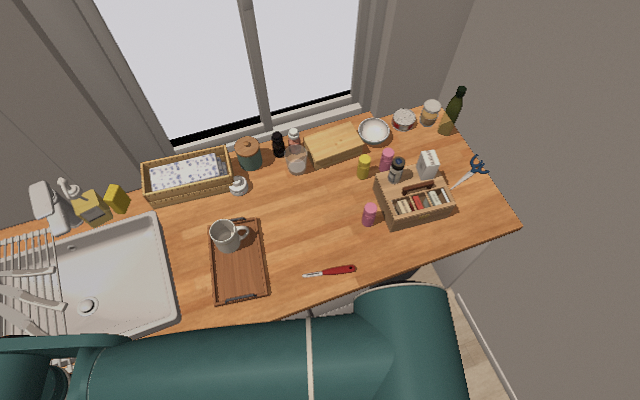

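The side view shows the tea box with its lid at about (415,205). On it are the blue-labelled jar with a black cap (397,170) and the white carton (428,165). Pink and yellow lookalikes stand at (387,158), (369,214) and (364,166). The tray is at (238,262) and the mug at (226,236).

```bash
python3 - <<'E'
from h import *
import pickle
D=pickle.load(open("d0.pkl","rb")); d=D["side"]
c=d["img"][135:245,350:510]; cv2.imwrite("pics/crop1.png",cv2.resize(c,None,fx=5,fy=5,interpolation=cv2.INTER_CUBIC))
P=cloud(d)
for n,(u,v) in dict(jartop=(398,161),carton=(430,155),handle=(420,186),lidwood=(411,183),worktop=(330,220),mugtop=(226,228),tray=(240,275),pink1=(387,152),pink2=(370,207),yellow=(364,158)).items(): print(n,P[v,u].round(3))
E
```

```text
jartop [ 0.53  -0.263  0.202]
carton [ 0.524 -0.375  0.186]
handle [ 0.456 -0.317  0.135]
lidwood [ 0.492 -0.311  0.102]
worktop [ 0.506 -0.034 -0.002]
mugtop [0.577 0.302 0.045]
tray [0.421 0.303 0.011]
pink1 [ 0.631 -0.289  0.105]
pink2 [ 0.454 -0.146  0.11 ]
yellow [ 0.634 -0.204  0.107]
```

View pics/crop1.png

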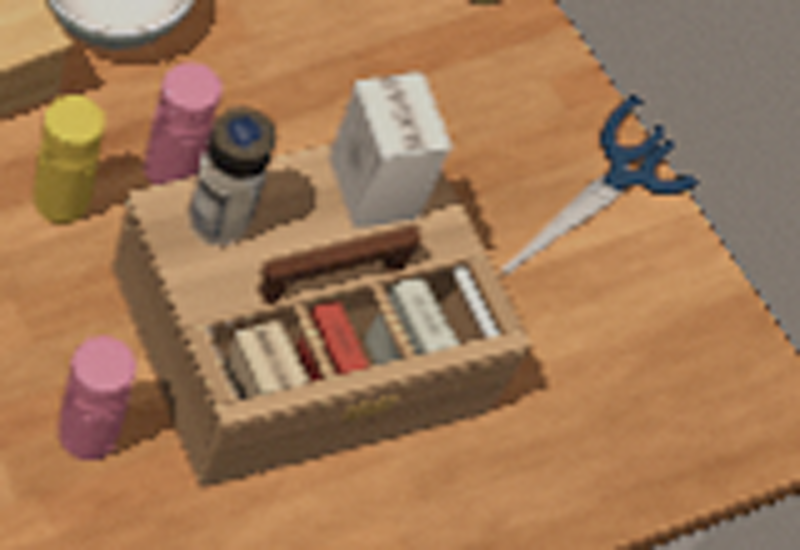

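The crop shows the jar with a black cap and blue label at (237,175) and the white carton at (395,150). The handle is at (340,260). The cartons in the windows, left to right, are tan (265,360), red (338,335) and pale green (425,315), with a white edge at (475,300).

```bash
python3 - <<'E'
from h import *
import pickle
D=pickle.load(open("d0.pkl","rb")); d=D["side"]
P=cloud(d)
def rect(m):
    q=P[m][:,:2].astype(np.float32); q=q[np.isfinite(q).all(1)]; r=cv2.minAreaRect(q*1000); return len(q),r
def box(x0,x1,y0,y1,z0,z1): return (P[...,0]>x0)&(P[...,0]<x1)&(P[...,1]>y0)&(P[...,1]<y1)&(P[...,2]>z0)&(P[...,2]<z1)
print("lid",rect(box(.3,.6,-.45,-.17,.094,.106)))
print("jar",rect(box(.48,.58,-.31,-.22,.196,.215)), "carton",rect(box(.48,.6,-.43,-.33,.18,.195)))
print("handle",rect(box(.4,.5,-.37,-.2,.125,.145)))
print("mug",rect(box(.45,.62,.25,.4,.1,.116)))
# tray
hsv=cv2.cvtColor(d["img"],cv2.COLOR_BGR2HSV); print(hsv[275,240],hsv[220,330],hsv[290,225])
print("trayrim",rect(box(.2,.7,.15,.45,.016,.03)))
# occupancy on worktop
for x in np.arange(.8,.25,-.03): print('%.2f '%x,''.join('%4d'%(1000*np.nanmax(np.r_[-.009,P[...,2][box(x-.015,x+.015,y-.015,y+.015,-.05,.3)]])) for y in np.arange(.45,-.55,-.03)))
E
```

```text
lid (1640, ((471.2158203125, -314.687255859375), (216.80210876464844, 180.42605590820312), 84.85808563232422))
jar (130, ((527.1093139648438, -260.8205261230469), (38.372920989990234, 39.97128677368164), 74.704833984375)) carton (243, ((515.1228637695312, -368.7022399902344), (46.254329681396484, 62.14081573486328), 81.4323501586914))
handle (210, ((476.3209228515625, -314.4886169433594), (109.95185852050781, 47.77939987182617), 87.53766632080078))
mug (162, ((538.4276123046875, 305.52777099609375), (86.39228820800781, 76.56985473632812), 46.37794494628906))
[ 12 139 150] [ 14 134 185] [ 12 142 160]
trayrim (792, ((476.2910461425781, 299.984130859375), (165.03485107421875, 270.36602783203125), 81.440185546875))
0.80    92  92  91  91  91  93  89 104   7 106 107 105   7 119 112 117 116  76  75  76  76  76  74  76  56  29  39  55  43  43  43  41  99 100
0.77   100  98  92  93  90  91  92 103  44   6   6   5   5   6  97  92  93  76  77  75  77  76  77  75  50  17  20  54   6  45  45  41 101 103
0.74   100 104 103 103 101 102 102 103  63  39   7   6   8   7  94  -9  95  76  75  76  76  7
[... 1637 characters left out ...]
  27  14  13  13  15  26   6   4   6   6   7   6   6   6   6   4   7   6   6   6 104 103 103 104 105 104 104 104   8   7   6   7
0.35     5   7  27  43  44  42  44  26   6   5   9   7  10  17  18  18   6   6   7   6   6   6   6   6   7   7   7   6   6   6   6   6   8   5
0.32     5   5   6   6   5   5  24  26   5   5   8   6   5  18  22  23  23   5   6   5   6   5   7   5   6   6   7   6   7   7   7   7   8   6
0.29     2   5   2   4   6   6   6   5   5   5   6   5   7   5   6   7   6   8   7   7   6   6   5   8   5   9   4   4   6   6   5   6   5   4
0.26    -9  -9  -9  -9  -9   4   6   4   7   4   5   5   4   5   7   5   6   5   5   4   5   5   5   6   5   7   7   6   3   6   5   6   5   4
```

```bash
M="python3 -m handwheel"
$M '[{"tx":2.5,"ty":-2.8,"tz":1.5,"wz":1},{"tx":2.5,"ty":-2.8,"tz":1.5,"wz":1},{"tx":2.5,"ty":-2.8,"tz":1.5,"wz":1},{"tx":2.5,"ty":-2.8,"tz":1.5,"wz":1},{"tx":2.5,"ty":-2.8,"tz":1.5,"wz":1}]'
$M '[{"tx":2.5,"ty":-2.8,"tz":1.5,"wz":1},{"tx":2.5,"ty":-2.8,"tz":1.5,"wz":1},{"tx":2.5,"ty":-2.8,"tz":1.5,"wz":1},{"tx":2.5,"ty":-2.8,"tz":1.5,"wz":1},{"tx":2.5,"ty":-2.8,"tz":1.5,"wz":1}]'
$M '[{"ty":-4},{"ty":-4},{"ty":-4},{"ty":-4},{"ty":-4},{"ty":-4},{"ty":-4},{"ty":-4}]'
$M '[{"ty":-4},{"ty":-4},{"ty":-4},{"ty":-4},{"ty":-4},{"ty":-4},{"ty":-4},{"ty":-4}]'
$M '[{"ty":-4},{},{},{}]'
cat > look.py <<'E'
from h import *
import sys,pickle
n=sys.argv[1]; d=snap(sys.argv[2] if len(sys.argv)>2 else "wrist"); pickle.dump(d,open(n+".pkl","wb")); cv2.imwrite(f"pics/{n}.png",d["img"])
E
python3 look.py w1; python3 -c "
from rig import sense
print(sense())"
```

```text
{'time': 0.2, 'qpos': array([ 1.26819290e+00,  1.16294195e-01,  1.44195271e+00,  9.26970511e-06,
        1.58401892e+00, -3.77887572e-02]), 'dq': array([ 0.00045877, -0.00221255, -0.00257153, -0.00115134, -0.0009085 ,
       -0.00044765]), 'tau': array([ 4.47645989e-04, -7.31623650e+01, -6.32204318e+01, -1.73026308e-05,
        4.48705498e-03,  4.35183563e-05]), 'position': array([0.1766368 , 0.6513747 , 0.23088561]), 'orientation': array([ 1.32020720e-01,  9.91246900e-01, -3.30937013e-04, -6.15768150e-05]), 'ft_force': array([-0.27308505, -0.11675689,  1.15693117]), 'wrist_torque': array([-0.00265474, -0.03365775, -0.01121811]), 'grip_force': 0.0, 'opening': 1.002619509045805}invalid input at $[0]: expected keys jaw, tx, ty, tz, wx, wy, wz
invalid input at $[0]: expected keys jaw, tx, ty, tz, wx, wy, wz
invalid input at $[0]: expected keys jaw, tx, ty, tz, wx, wy, wz
invalid input at $[0]: expected keys jaw, tx, ty, tz, wx, wy, wz
invalid input at $[0]: expected keys jaw, tx, ty, tz, wx, wy, wz
```

View pics/w1.png

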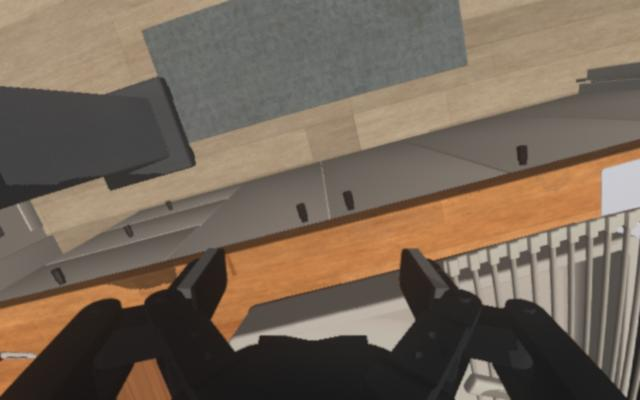

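Not moved: each row needs all seven keys. The picture shows only the sink edge and the floor.

```bash

python3 -m handwheel '[{"jaw":8.5,"tx":2.5,"ty":-2.8,"tz":1.5,"wx":0,"wy":0,"wz":1},{"jaw":8.5,"tx":2.5,"ty":-2.8,"tz":1.5,"wx":0,"wy":0,"wz":1},{"jaw":8.5,"tx":2.5,"ty":-2.8,"tz":1.5,"wx":0,"wy":0,"wz":1},{"jaw":8.5,"tx":2.5,"ty":-2.8,"tz":1.5,"wx":0,"wy":0,"wz":1},{"jaw":8.5,"tx":2.5,"ty":-2.8,"tz":1.5,"wx":0,"wy":0,"wz":1},{"jaw":8.5,"tx":2.5,"ty":-2.8,"tz":1.5,"wx":0,"wy":0,"wz":1},{"jaw":8.5,"tx":2.5,"ty":-2.8,"tz":1.5,"wx":0,"wy":0,"wz":1},{"jaw":8.5,"tx":2.5,"ty":-2.8,"tz":1.5,"wx":0,"wy":0,"wz":1}]'
python3 -m handwheel '[{"jaw":8.5,"tx":2.5,"ty":-2.8,"tz":1.5,"wx":0,"wy":0,"wz":1},{"jaw":8.5,"tx":2.5,"ty":-2.8,"tz":1.5,"wx":0,"wy":0,"wz":1},{"jaw":8.5,"tx":0,"ty":-4,"tz":0,"wx":0,"wy":0,"wz":0},{"jaw":8.5,"tx":0,"ty":-4,"tz":0,"wx":0,"wy":0,"wz":0},{"jaw":8.5,"tx":0,"ty":-4,"tz":0,"wx":0,"wy":0,"wz":0},{"jaw":8.5,"tx":0,"ty":-4,"tz":0,"wx":0,"wy":0,"wz":0},{"jaw":8.5,"tx":0,"ty":-4,"tz":0,"wx":0,"wy":0,"wz":0},{"jaw":8.5,"tx":0,"ty":-4,"tz":0,"wx":0,"wy":0,"wz":0}]'
python3 -m handwheel '[{"jaw":8.5,"tx":0,"ty":-4,"tz":0,"wx":0,"wy":0,"wz":0},{"jaw":8.5,"tx":0,"ty":-4,"tz":0,"wx":0,"wy":0,"wz":0},{"jaw":8.5,"tx":0,"ty":-4,"tz":0,"wx":0,"wy":0,"wz":0},{"jaw":8.5,"tx":0,"ty":-4,"tz":0,"wx":0,"wy":0,"wz":0},{"jaw":8.5,"tx":0,"ty":-4,"tz":0,"wx":0,"wy":0,"wz":0},{"jaw":8.5,"tx":0,"ty":-4,"tz":0,"wx":0,"wy":0,"wz":0},{"jaw":8.5,"tx":0,"ty":-4,"tz":0,"wx":0,"wy":0,"wz":0},{"jaw":8.5,"tx":0,"ty":-4,"tz":0,"wx":0,"wy":0,"wz":0}]'
python3 -m handwheel '[{"jaw":8.5,"tx":0,"ty":-4,"tz":0,"wx":0,"wy":0,"wz":0},{"jaw":8.5,"tx":0,"ty":-4,"tz":0,"wx":0,"wy":0,"wz":0},{"jaw":8.5,"tx":0,"ty":-4,"tz":0,"wx":0,"wy":0,"wz":0},{"jaw":8.5,"tx":0,"ty":0,"tz":0,"wx":0,"wy":0,"wz":0},{"jaw":8.5,"tx":0,"ty":0,"tz":0,"wx":0,"wy":0,"wz":0},{"jaw":8.5,"tx":0,"ty":0,"tz":0,"wx":0,"wy":0,"wz":0}]'
python3 look.py w1; python3 -c "
from rig import sense
print(sense())"
```

```text
time: 0.87
position: [0.3774, 0.4259, 0.3521]
orientation: [0.062, 0.998, 0.0, 0.0]
ft_force: [0.2, 1.1, -0.2]
opening: 0.995
grip_force: 0.0
time: 1.53
position: [0.426, 0.1298, 0.3813]
orientation: [0.045, 0.999, 0.0, 0.0]
ft_force: [1.5, -0.1, 0.8]
opening: 0.999
grip_force: 0.0
time: 2.2
position: [0.426, -0.1905, 0.3815]
orientation: [0.045, 0.999, -0.0, 0.0]
ft_force: [0.1, 0.6, 0.3]
opening: 0.995
grip_force: 0.0
time: 2.7
position: [0.4266, -0.3084, 0.3811]
orientation: [0.045, 0.999, 0.0, -0.0]
ft_force: [-0.6, 0.8, 0.3]
opening: 0.993
grip_force: 0.0
{'time': 2.75, 'qpos': array([-6.73586019e-01, -2.06970364e-01,  1.51318017e+00,  1.83744514e-04,
        1.83524616e+00, -2.15450908e+00]), 'dq': array([ 1.71875589e-02, -1.24653151e-02,  4.56202842e-03, -7.94574127e-04,
       -6.03198674e-05, -2.39235095e-03]), 'tau': array([-1.65485021e+00, -4.37389147e+01, -6.29477406e+01, -4.99652303e-02,
       -4.12658032e-02, -1.79011747e-02]), 'position': array([ 0.42672209, -0.30787862,  0.38143652]), 'orientation': array([4.48975172e-02, 9.98991592e-01, 3.15343087e-05, 1.07424270e-04]), 'ft_force': array([0.09406764, 0.37559907, 0.94493272]), 'wrist_torque': array([-0.0297322 ,  0.01124301, -0.02201791]), 'grip_force': 0.0, 'opening': 0.994365846137243}
```

View pics/w1.png

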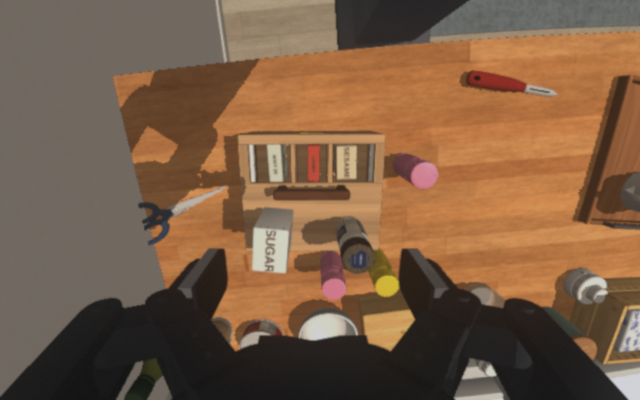

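The wrist view shows the lid at (315,190) and its handle at (312,193). The white carton top is at (272,245) and the jar cap at (358,257). In the windows are a whitish-green carton (275,162), red (314,162) and tan (347,162). An enlarged crop follows to confirm.

```bash
python3 - <<'E'
from h import *
import pickle
d=pickle.load(open("w1.pkl","rb")); P=cloud(d)
cv2.imwrite("pics/w1c.png",cv2.resize(d["img"][125:285,230:450],None,fx=3.5,fy=3.5,interpolation=cv2.INTER_CUBIC))
def box(x0,x1,y0,y1,z0,z1): return (P[...,0]>x0)&(P[...,0]<x1)&(P[...,1]>y0)&(P[...,1]<y1)&(P[...,2]>z0)&(P[...,2]<z1)
def rect(n,m):
    m=cv2.morphologyEx(m.astype(np.uint8),cv2.MORPH_OPEN,np.ones((2,2)))>0
    q=P[m]; z=np.median(q[:,2])
    v,u=np.nonzero(m); c=onplane(d,np.c_[u,v],z)[:,:2]
    print(n,len(q),"z",z.round(4),cv2.minAreaRect((c*1000).astype(np.float32)), "px",u.mean().round(),v.mean().round())
rect("lid",box(.3,.6,-.45,-.17,.092,.110))
rect("handle",box(.4,.52,-.4,-.2,.125,.15))
rect("jar",box(.48,.6,-.31,-.22,.194,.22))
rect("carton",box(.46,.6,-.43,-.33,.178,.2))
rect("cartons",box(.36,.48,-.45,-.2,.07,.09))
img=d["img"];hsv=cv2.cvtColor(img,cv2.COLOR_BGR2HSV)
for p in [(275,162),(314,162),(347,162)]: print(p,img[p[1],p[0]],hsv[p[1],p[0]],P[p[1],p[0]].round(3))
E
```

```text
lid 8677 z nan ((nan, nan), (0.0, 0.0), 0.0) px 315.0 194.0
handle 1226 z nan ((nan, nan), (0.0, 0.0), 0.0) px 312.0 203.0
jar 902 z nan ((nan, nan), (0.0, 0.0), 0.0) px 359.0 257.0
carton 1573 z nan ((nan, nan), (0.0, 0.0), 0.0) px 271.0 250.0
cartons 1859 z nan ((nan, nan), (0.0, 0.0), 0.0) px 314.0 163.0
(275, 162) [120 140 146] [ 23  45 146] [ 0.42  -0.363  0.086]
(314, 162) [ 56  71 142] [  5 154 142] [ 0.426 -0.305  0.081]
(347, 162) [126 165 192] [ 18  88 192] [ 0.43  -0.256  0.086]
```

View pics/w1c.png

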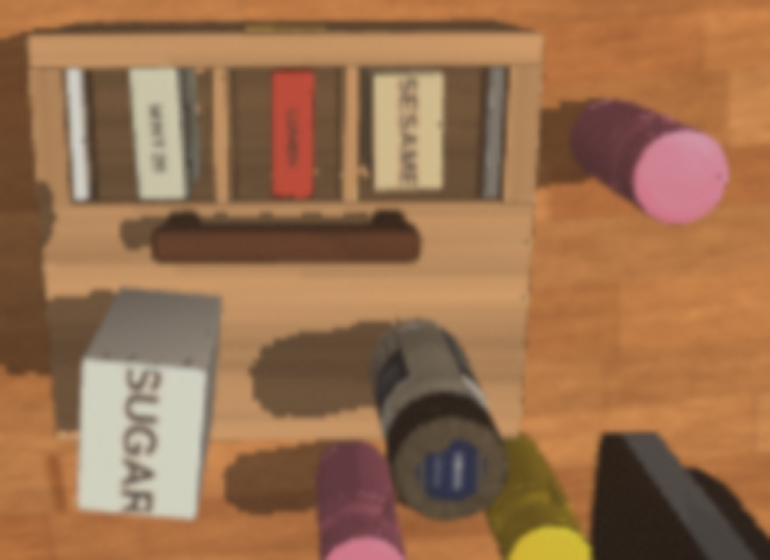

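The crop confirms it: pale green ("MINT") is at (158,130) in the left (-y) bay, red at (293,130), and tan at (408,130). The jar with the black cap and blue emblem is the one meant. The pink and yellow ones nearby are not.

```bash
cat > seg.py <<'E'
from h import *
def box(P,x0,x1,y0,y1,z0,z1): return (P[...,0]>x0)&(P[...,0]<x1)&(P[...,1]>y0)&(P[...,1]<y1)&(P[...,2]>z0)&(P[...,2]<z1)
def rect(d,P,n,m):
    m=cv2.morphologyEx(m.astype(np.uint8),cv2.MORPH_OPEN,np.ones((3,3)))>0
    z=np.nanmedian(P[m][:,2]); v,u=np.nonzero(m); c=onplane(d,np.c_[u,v],z)[:,:2]
    (cx,cy),(w,h),a=cv2.minAreaRect((c*1000).astype(np.float32))
    print(n,len(c),"z %.1f c %.1f %.1f size %.1f x %.1f ang %.1f"%(z*1000,cx,cy,w,h,a),"px",u.mean().round(),v.mean().round())
E
python3 - <<'E'
from seg import *
import pickle
for f,tol in (("w1",1),("d0",1)):
    d=pickle.load(open(f+".pkl","rb")); d=d if f=="w1" else d["side"]; P=cloud(d); print(f)
    rect(d,P,"lid",box(P,.3,.6,-.45,-.17,.094,.106))
    rect(d,P,"handle",box(P,.4,.52,-.4,-.2,.132,.146))
    rect(d,P,"jar",box(P,.48,.6,-.31,-.22,.199,.214))
    rect(d,P,"carton",box(P,.46,.6,-.43,-.33,.181,.196))
E
```

```text
w1
lid 8492 z 100.1 c 472.5 -313.3 size 210.3 x 179.0 ang 84.9 px 314.0 193.0
handle 930 z 137.7 c 484.4 -316.3 size 135.3 x 59.5 ang 84.8 px 311.0 200.0
jar 847 z 205.2 c 526.1 -262.2 size 39.5 x 41.6 ang 88.4 px 358.0 257.0
carton 1530 z 186.2 c 515.2 -369.6 size 44.2 x 60.6 ang 79.2 px 270.0 249.0
d0
lid 1483 z 100.3 c 470.7 -313.1 size 213.8 x 182.0 ang 85.0 px 410.0 190.0
handle 134 z 137.8 c 467.6 -297.5 size 126.8 x 46.0 ang 63.7 px 416.0 184.0
jar 123 z 205.5 c 526.1 -260.6 size 36.8 x 41.8 ang 64.4 px 398.0 162.0
carton 234 z 186.5 c 514.2 -368.2 size 46.2 x 62.7 ang 76.4 px 430.0 158.0
```

```bash

python3 -m handwheel '[{"jaw":8.5,"tx":2.48,"ty":1.15,"tz":-2.5,"wx":0,"wy":0,"wz":0},{"jaw":8.5,"tx":2.48,"ty":1.15,"tz":-2.5,"wx":0,"wy":0,"wz":0},{"jaw":8.5,"tx":2.48,"ty":1.15,"tz":-2.5,"wx":0,"wy":0,"wz":0},{"jaw":8.5,"tx":2.48,"ty":1.15,"tz":-2.5,"wx":0,"wy":0,"wz":0},{"jaw":8.5,"tx":0,"ty":0,"tz":0,"wx":0,"wy":0,"wz":0}]'
python3 -m handwheel '[{"jaw":8.5,"tx":0,"ty":0,"tz":-2.5,"wx":0,"wy":0,"wz":0},{"jaw":8.5,"tx":0,"ty":0,"tz":-2.5,"wx":0,"wy":0,"wz":0},{"jaw":8.5,"tx":0,"ty":0,"tz":-2.5,"wx":0,"wy":0,"wz":0},{"jaw":8.5,"tx":0,"ty":0,"tz":-2.5,"wx":0,"wy":0,"wz":0},{"jaw":8.5,"tx":0,"ty":0,"tz":-2,"wx":0,"wy":0,"wz":0},{"jaw":8.5,"tx":0,"ty":0,"tz":-1.8,"wx":0,"wy":0,"wz":0},{"jaw":8.5,"tx":0,"ty":0,"tz":0,"wx":0,"wy":0,"wz":0},{"jaw":8.5,"tx":0,"ty":0,"tz":0,"wx":0,"wy":0,"wz":0}]'
python3 -m handwheel '[{"jaw":3.5,"tx":0,"ty":0,"tz":0,"wx":0,"wy":0,"wz":0},{"jaw":3.5,"tx":0,"ty":0,"tz":0,"wx":0,"wy":0,"wz":0},{"jaw":3.5,"tx":0,"ty":0,"tz":0,"wx":0,"wy":0,"wz":0},{"jaw":3.5,"tx":0,"ty":0,"tz":0,"wx":0,"wy":0,"wz":0},{"jaw":3.5,"tx":0,"ty":0,"tz":0,"wx":0,"wy":0,"wz":0},{"jaw":3.5,"tx":0,"ty":0,"tz":0,"wx":0,"wy":0,"wz":0}]' 30
```

```text
time: 3.17
position: [0.5279, -0.2586, 0.2757]
orientation: [0.043, 0.999, 0.002, -0.002]
ft_force: [0.5, 0.3, -1.2]
opening: 0.993
grip_force: 0.0
time: 3.83
position: [0.5258, -0.2617, 0.1439]
orientation: [0.045, 0.999, 0.0, -0.0]
ft_force: [-0.9, -0.1, -0.3]
opening: 0.995
grip_force: 0.0
time: 4.33
position: [0.5262, -0.2625, 0.1446]
orientation: [0.045, 0.999, -0.0, 0.001]
ft_force: [-0.9, 1.5, 5.9]
opening: 0.473
grip_force: 28.7
```

```bash

python3 -m handwheel '[{"jaw":3.5,"tx":0,"ty":0,"tz":1.5,"wx":0,"wy":0,"wz":0},{"jaw":3.5,"tx":0,"ty":0,"tz":3,"wx":0,"wy":0,"wz":0},{"jaw":3.5,"tx":0,"ty":0,"tz":3,"wx":0,"wy":0,"wz":0},{"jaw":3.5,"tx":0.57,"ty":1.81,"tz":0,"wx":0,"wy":0,"wz":0},{"jaw":3.5,"tx":1.14,"ty":3.62,"tz":0,"wx":0,"wy":0,"wz":0},{"jaw":3.5,"tx":1.14,"ty":3.62,"tz":0,"wx":0,"wy":0,"wz":0},{"jaw":3.5,"tx":1.14,"ty":3.62,"tz":0,"wx":0,"wy":0,"wz":0},{"jaw":3.5,"tx":1.14,"ty":3.62,"tz":0,"wx":0,"wy":0,"wz":0}]' 40
python3 -m handwheel '[{"jaw":3.5,"tx":1.14,"ty":3.62,"tz":0,"wx":0,"wy":0,"wz":0},{"jaw":3.5,"tx":1.14,"ty":3.62,"tz":0,"wx":0,"wy":0,"wz":0},{"jaw":3.5,"tx":1.14,"ty":3.62,"tz":0,"wx":0,"wy":0,"wz":0},{"jaw":3.5,"tx":1.14,"ty":3.62,"tz":0,"wx":0,"wy":0,"wz":0},{"jaw":3.5,"tx":1.14,"ty":3.62,"tz":0,"wx":0,"wy":0,"wz":0},{"jaw":3.5,"tx":0.57,"ty":1.81,"tz":0,"wx":0,"wy":0,"wz":0},{"jaw":3.5,"tx":0,"ty":0,"tz":0,"wx":0,"wy":0,"wz":0}]'
python3 -m handwheel '[{"jaw":3.5,"tx":0,"ty":0,"tz":-2.5,"wx":0,"wy":0,"wz":0},{"jaw":3.5,"tx":0,"ty":0,"tz":-3,"wx":0,"wy":0,"wz":0},{"jaw":3.5,"tx":0,"ty":0,"tz":-3,"wx":0,"wy":0,"wz":0},{"jaw":3.5,"tx":0,"ty":0,"tz":-3,"wx":0,"wy":0,"wz":0},{"jaw":3.5,"tx":0,"ty":0,"tz":-3,"wx":0,"wy":0,"wz":0},{"jaw":3.5,"tx":0,"ty":0,"tz":-1.5,"wx":0,"wy":0,"wz":0},{"jaw":3.5,"tx":0,"ty":0,"tz":-0.8,"wx":0,"wy":0,"wz":0},{"jaw":3.5,"tx":0,"ty":0,"tz":-0.4,"wx":0,"wy":0,"wz":0}]'
python3 -m handwheel '[{"jaw":3.5,"tx":0,"ty":0,"tz":-0.2,"wx":0,"wy":0,"wz":0},{"jaw":3.5,"tx":0,"ty":0,"tz":-0.1,"wx":0,"wy":0,"wz":0},{"jaw":3.5,"tx":0,"ty":0,"tz":0,"wx":0,"wy":0,"wz":0},{"jaw":3.5,"tx":0,"ty":0,"tz":0,"wx":0,"wy":0,"wz":0}]'
```

```text
time: 5.0
position: [0.5774, -0.0981, 0.2188]
orientation: [0.045, 0.999, -0.0, 0.0]
ft_force: [0.2, -0.5, -1.1]
opening: 0.466
grip_force: 39.3
time: 5.58
position: [0.6404, 0.1031, 0.218]
orientation: [0.044, 0.999, 0.0, -0.0]
ft_force: [-0.6, 0.3, -0.5]
opening: 0.468
grip_force: 39.4
time: 6.25
position: [0.6398, 0.0992, 0.046]
orientation: [0.045, 0.999, -0.0, -0.0]
ft_force: [0.4, 0.4, -1.1]
opening: 0.469
grip_force: 39.4
time: 6.58
position: [0.6405, 0.0995, 0.0447]
orientation: [0.045, 0.999, 0.0, 0.001]
ft_force: [1.0, -0.0, 1.7]
opening: 0.466
grip_force: 39.3
```

```bash

python3 -m handwheel '[{"jaw":3.5,"tx":0,"ty":0,"tz":-0.1,"wx":0,"wy":0,"wz":0},{"jaw":3.5,"tx":0,"ty":0,"tz":0,"wx":0,"wy":0,"wz":0},{"jaw":3.5,"tx":0,"ty":0,"tz":0,"wx":0,"wy":0,"wz":0}]'
python3 -m handwheel '[{"jaw":5,"tx":0,"ty":0,"tz":0,"wx":0,"wy":0,"wz":0},{"jaw":8.5,"tx":0,"ty":0,"tz":0,"wx":0,"wy":0,"wz":0},{"jaw":8.5,"tx":0,"ty":0,"tz":0,"wx":0,"wy":0,"wz":0},{"jaw":8.5,"tx":0,"ty":0,"tz":0,"wx":0,"wy":0,"wz":0},{"jaw":8.5,"tx":0,"ty":0,"tz":2,"wx":0,"wy":0,"wz":0},{"jaw":8.5,"tx":0,"ty":0,"tz":4,"wx":0,"wy":0,"wz":0},{"jaw":8.5,"tx":0,"ty":0,"tz":4,"wx":0,"wy":0,"wz":0},{"jaw":8.5,"tx":0,"ty":0,"tz":4,"wx":0,"wy":0,"wz":0}]'
python3 -m handwheel '[{"jaw":8.5,"tx":0,"ty":0,"tz":4,"wx":0,"wy":0,"wz":0},{"jaw":8.5,"tx":0,"ty":0,"tz":4,"wx":0,"wy":0,"wz":0},{"jaw":8.5,"tx":0,"ty":0,"tz":0,"wx":0,"wy":0,"wz":0},{"jaw":8.5,"tx":0,"ty":0,"tz":0,"wx":0,"wy":0,"wz":0}]'
```

```text
time: 6.83
position: [0.6407, 0.0996, 0.0446]
orientation: [0.045, 0.999, 0.0, 0.001]
ft_force: [-4.1, -0.1, 11.5]
opening: 0.464
grip_force: 40.5
time: 7.5
position: [0.6394, 0.0994, 0.1837]
orientation: [0.045, 0.999, -0.0, -0.0]
ft_force: [0.2, 0.6, 0.8]
opening: 0.998
grip_force: 0.0
time: 7.83
position: [0.6405, 0.0996, 0.2651]
orientation: [0.045, 0.999, 0.0, 0.002]
ft_force: [0.7, -0.1, -1.2]
opening: 0.997
grip_force: 0.0
```

```bash

python3 -m handwheel '[{"jaw":8.5,"tx":-1.04,"ty":-3.91,"tz":0,"wx":0,"wy":0,"wz":-0.45},{"jaw":8.5,"tx":-1.04,"ty":-3.91,"tz":0,"wx":0,"wy":0,"wz":-0.45},{"jaw":8.5,"tx":-1.04,"ty":-3.91,"tz":0,"wx":0,"wy":0,"wz":-0.45},{"jaw":8.5,"tx":-1.04,"ty":-3.91,"tz":0,"wx":0,"wy":0,"wz":-0.45},{"jaw":8.5,"tx":-1.04,"ty":-3.91,"tz":0,"wx":0,"wy":0,"wz":-0.45},{"jaw":8.5,"tx":-1.04,"ty":-3.91,"tz":0,"wx":0,"wy":0,"wz":-0.45},{"jaw":8.5,"tx":-1.04,"ty":-3.91,"tz":0,"wx":0,"wy":0,"wz":-0.45},{"jaw":8.5,"tx":-1.04,"ty":-3.91,"tz":0,"wx":0,"wy":0,"wz":-0.45}]'
python3 -m handwheel '[{"jaw":8.5,"tx":-1.04,"ty":-3.91,"tz":0,"wx":0,"wy":0,"wz":-0.45},{"jaw":8.5,"tx":-1.04,"ty":-3.91,"tz":0,"wx":0,"wy":0,"wz":-0.45},{"jaw":8.5,"tx":-1.04,"ty":-3.91,"tz":0,"wx":0,"wy":0,"wz":-0.45},{"jaw":8.5,"tx":-1.04,"ty":-3.91,"tz":0,"wx":0,"wy":0,"wz":-0.45},{"jaw":8.5,"tx":0,"ty":0,"tz":0,"wx":0,"wy":0,"wz":0},{"jaw":8.5,"tx":0,"ty":0,"tz":0,"wx":0,"wy":0,"wz":0}]'
python3 - <<'E'
from seg import *
d=snap("wrist"); P=cloud(d); print(sense()["position"])
rect(d,P,"carton",box(P,.46,.6,-.43,-.33,.181,.196))
import pickle; pickle.dump(d,open("w2.pkl","wb"))
E
```

```text
time: 8.5
position: [0.5555, -0.215, 0.2608]
orientation: [0.077, 0.997, 0.0, -0.001]
ft_force: [1.1, 0.3, -0.1]
opening: 0.997
grip_force: 0.0
time: 9.0
position: [0.514, -0.3713, 0.2602]
orientation: [0.094, 0.996, 0.001, -0.001]
ft_force: [-0.8, 0.1, -0.3]
opening: 0.994
grip_force: 0.0
[ 0.51456341 -0.37003989  0.26061306]
carton 4184 z 186.3 c 516.0 -369.9 size 44.0 x 59.5 ang 79.4 px 313.0 209.0
```

```bash

python3 -m handwheel '[{"jaw":8.5,"tx":0.1,"ty":0,"tz":-2.6,"wx":0,"wy":0,"wz":0},{"jaw":8.5,"tx":0,"ty":0,"tz":-2.5,"wx":0,"wy":0,"wz":0},{"jaw":8.5,"tx":0,"ty":0,"tz":-2.5,"wx":0,"wy":0,"wz":0},{"jaw":8.5,"tx":0,"ty":0,"tz":-2.5,"wx":0,"wy":0,"wz":0},{"jaw":8.5,"tx":0,"ty":0,"tz":-2.5,"wx":0,"wy":0,"wz":0},{"jaw":8.5,"tx":0,"ty":0,"tz":0,"wx":0,"wy":0,"wz":0},{"jaw":8.5,"tx":0,"ty":0,"tz":0,"wx":0,"wy":0,"wz":0}]'
python3 -m handwheel '[{"jaw":4,"tx":0,"ty":0,"tz":0,"wx":0,"wy":0,"wz":0},{"jaw":4,"tx":0,"ty":0,"tz":0,"wx":0,"wy":0,"wz":0},{"jaw":4,"tx":0,"ty":0,"tz":0,"wx":0,"wy":0,"wz":0},{"jaw":4,"tx":0,"ty":0,"tz":0,"wx":0,"wy":0,"wz":0},{"jaw":4,"tx":0,"ty":0,"tz":0,"wx":0,"wy":0,"wz":0},{"jaw":4,"tx":0,"ty":0,"tz":0,"wx":0,"wy":0,"wz":0}]' 35
```

```text
time: 9.63
position: [0.5161, -0.3683, 0.1354]
orientation: [0.091, 0.996, 0.001, -0.001]
ft_force: [-0.1, -0.0, 0.7]
opening: 0.994
grip_force: 0.0
time: 10.13
position: [0.5165, -0.37, 0.1379]
orientation: [0.092, 0.996, -0.0, 0.001]
ft_force: [-0.3, 0.6, 6.6]
opening: 0.514
grip_force: 36.2
```

```bash

python3 -m handwheel '[{"jaw":4,"tx":0,"ty":0,"tz":0,"wx":0,"wy":0,"wz":0},{"jaw":4,"tx":0,"ty":0,"tz":0,"wx":0,"wy":0,"wz":0}]' 
python3 -m handwheel '[{"jaw":4,"tx":0,"ty":0,"tz":1.5,"wx":0,"wy":0,"wz":0},{"jaw":4,"tx":0,"ty":0,"tz":3,"wx":0,"wy":0,"wz":0},{"jaw":4,"tx":0,"ty":0,"tz":3,"wx":0,"wy":0,"wz":0},{"jaw":4,"tx":0.57,"ty":1.85,"tz":0,"wx":0,"wy":0,"wz":0},{"jaw":4,"tx":1.14,"ty":3.7,"tz":0,"wx":0,"wy":0,"wz":0},{"jaw":4,"tx":1.14,"ty":3.7,"tz":0,"wx":0,"wy":0,"wz":0},{"jaw":4,"tx":1.14,"ty":3.7,"tz":0,"wx":0,"wy":0,"wz":0},{"jaw":4,"tx":1.14,"ty":3.7,"tz":0,"wx":0,"wy":0,"wz":0}]' 40
python3 -m handwheel '[{"jaw":4,"tx":1.14,"ty":3.7,"tz":0,"wx":0,"wy":0,"wz":0},{"jaw":4,"tx":1.14,"ty":3.7,"tz":0,"wx":0,"wy":0,"wz":0},{"jaw":4,"tx":1.14,"ty":3.7,"tz":0,"wx":0,"wy":0,"wz":0},{"jaw":4,"tx":1.14,"ty":3.7,"tz":0,"wx":0,"wy":0,"wz":0},{"jaw":4,"tx":1.14,"ty":3.7,"tz":0,"wx":0,"wy":0,"wz":0},{"jaw":4,"tx":0.57,"ty":1.85,"tz":0,"wx":0,"wy":0,"wz":0},{"jaw":4,"tx":0,"ty":0,"tz":0,"wx":0,"wy":0,"wz":0}]'
python3 -m handwheel '[{"jaw":4,"tx":0,"ty":0,"tz":-2.5,"wx":0,"wy":0,"wz":0},{"jaw":4,"tx":0,"ty":0,"tz":-3,"wx":0,"wy":0,"wz":0},{"jaw":4,"tx":0,"ty":0,"tz":-3,"wx":0,"wy":0,"wz":0},{"jaw":4,"tx":0,"ty":0,"tz":-3,"wx":0,"wy":0,"wz":0},{"jaw":4,"tx":0,"ty":0,"tz":-3,"wx":0,"wy":0,"wz":0},{"jaw":4,"tx":0,"ty":0,"tz":-1.5,"wx":0,"wy":0,"wz":0},{"jaw":4,"tx":0,"ty":0,"tz":-0.6,"wx":0,"wy":0,"wz":0},{"jaw":4,"tx":0,"ty":0,"tz":-0.4,"wx":0,"wy":0,"wz":0}]'
python3 -m handwheel '[{"jaw":4,"tx":0,"ty":0,"tz":-0.2,"wx":0,"wy":0,"wz":0},{"jaw":4,"tx":0,"ty":0,"tz":0,"wx":0,"wy":0,"wz":0},{"jaw":4,"tx":0,"ty":0,"tz":0,"wx":0,"wy":0,"wz":0},{"jaw":4,"tx":0,"ty":0,"tz":0,"wx":0,"wy":0,"wz":0}]'
```

```text
time: 10.3
position: [0.5165, -0.37, 0.1378]
orientation: [0.092, 0.996, -0.0, 0.001]
ft_force: [-1.2, 0.4, 6.9]
opening: 0.511
grip_force: 36.2
time: 10.97
position: [0.5675, -0.2017, 0.2128]
orientation: [0.092, 0.996, -0.0, 0.001]
ft_force: [0.1, 0.0, -0.3]
opening: 0.515
grip_force: 41.1
time: 11.55
position: [0.6308, 0.004, 0.2124]
orientation: [0.09, 0.996, 0.0, 0.0]
ft_force: [1.0, 0.0, -1.0]
opening: 0.515
grip_force: 41.1
time: 12.22
position: [0.6303, -0.0, 0.0417]
orientation: [0.092, 0.996, -0.0, -0.0]
ft_force: [0.2, 0.1, 0.7]
opening: 0.509
grip_force: 41.1
time: 12.55
position: [0.6306, 0.0002, 0.0406]
orientation: [0.092, 0.996, 0.0, 0.001]
ft_force: [0.4, 0.7, -0.8]
opening: 0.512
grip_force: 41.1
```

```bash

python3 -m handwheel '[{"jaw":4,"tx":0,"ty":0,"tz":-0.15,"wx":0,"wy":0,"wz":0},{"jaw":4,"tx":0,"ty":0,"tz":0,"wx":0,"wy":0,"wz":0},{"jaw":4,"tx":0,"ty":0,"tz":0,"wx":0,"wy":0,"wz":0}]'
python3 -m handwheel '[{"jaw":4,"tx":0,"ty":0,"tz":-0.15,"wx":0,"wy":0,"wz":0},{"jaw":4,"tx":0,"ty":0,"tz":0,"wx":0,"wy":0,"wz":0},{"jaw":4,"tx":0,"ty":0,"tz":0,"wx":0,"wy":0,"wz":0}]'
```

```text
time: 12.8
position: [0.6301, 0.0003, 0.0379]
orientation: [0.092, 0.996, 0.0, 0.0]
ft_force: [1.0, -0.1, 0.2]
opening: 0.511
grip_force: 41.1
time: 13.05
position: [0.6304, 0.0003, 0.0379]
orientation: [0.092, 0.996, 0.0, 0.0]
ft_force: [-6.3, 0.3, 14.0]
opening: 0.512
grip_force: 42.7
```

```bash

python3 -m handwheel '[{"jaw":5.5,"tx":0,"ty":0,"tz":0,"wx":0,"wy":0,"wz":0},{"jaw":8.5,"tx":0,"ty":0,"tz":0,"wx":0,"wy":0,"wz":0},{"jaw":8.5,"tx":0,"ty":0,"tz":0,"wx":0,"wy":0,"wz":0},{"jaw":8.5,"tx":0,"ty":0,"tz":0,"wx":0,"wy":0,"wz":0},{"jaw":8.5,"tx":0,"ty":0,"tz":2,"wx":0,"wy":0,"wz":0},{"jaw":8.5,"tx":0,"ty":0,"tz":4,"wx":0,"wy":0,"wz":0},{"jaw":8.5,"tx":0,"ty":0,"tz":4,"wx":0,"wy":0,"wz":0},{"jaw":8.5,"tx":0,"ty":0,"tz":4,"wx":0,"wy":0,"wz":0}]'
python3 -m handwheel '[{"jaw":8.5,"tx":0,"ty":0,"tz":4,"wx":0,"wy":0,"wz":0},{"jaw":8.5,"tx":0,"ty":0,"tz":2,"wx":0,"wy":0,"wz":0},{"jaw":8.5,"tx":-1.4,"ty":-2.6,"tz":0.2,"wx":0,"wy":0,"wz":-7.05},{"jaw":8.5,"tx":-1.4,"ty":-2.6,"tz":0.2,"wx":0,"wy":0,"wz":-7.05},{"jaw":8.5,"tx":-1.4,"ty":-2.6,"tz":0.2,"wx":0,"wy":0,"wz":-7.05},{"jaw":8.5,"tx":-1.4,"ty":-2.6,"tz":0.2,"wx":0,"wy":0,"wz":-7.05},{"jaw":8.5,"tx":-1.4,"ty":-2.6,"tz":0.2,"wx":0,"wy":0,"wz":-7.05},{"jaw":8.5,"tx":-1.4,"ty":-2.6,"tz":0.2,"wx":0,"wy":0,"wz":-7.05}]'
python3 -m handwheel '[{"jaw":8.5,"tx":-1.4,"ty":-2.6,"tz":0.2,"wx":0,"wy":0,"wz":-7.05},{"jaw":8.5,"tx":-1.4,"ty":-2.6,"tz":0.2,"wx":0,"wy":0,"wz":-7.05},{"jaw":8.5,"tx":-1.4,"ty":-2.6,"tz":0.2,"wx":0,"wy":0,"wz":-7.05},{"jaw":8.5,"tx":-1.4,"ty":-2.6,"tz":0.2,"wx":0,"wy":0,"wz":-7.05},{"jaw":8.5,"tx":-1.4,"ty":-2.6,"tz":0.2,"wx":0,"wy":0,"wz":-7.05},{"jaw":8.5,"tx":-1.4,"ty":-2.6,"tz":0.2,"wx":0,"wy":0,"wz":-7.05},{"jaw":5,"tx":0,"ty":0,"tz":0,"wx":0,"wy":0,"wz":0},{"jaw":5,"tx":0,"ty":0,"tz":0,"wx":0,"wy":0,"wz":0}]'
python3 look.py w3
python3 - <<'E'
from seg import *
import pickle
d=pickle.load(open("w3.pkl","rb")); P=cloud(d); s=sense(); print(s["position"],s["orientation"])
rect(d,P,"lid",box(P,.3,.6,-.45,-.17,.094,.106))
hsv=cv2.cvtColor(d["img"],cv2.COLOR_BGR2HSV)
rect(d,P,"handle",box(P,.40,.54,-.4,-.2,.132,.146)&(hsv[...,2]<110))
d=snap("side"); pickle.dump(d,open("s3.pkl","wb")); P=cloud(d)
rect(d,P,"jar",box(P,.55,.72,.06,.15,.098,.115))
rect(d,P,"carton",box(P,.55,.68,-.06,.06,.08,.095))
E
```

```text
time: 13.72
position: [0.6296, 0.0003, 0.1776]
orientation: [0.092, 0.996, -0.0, -0.0]
ft_force: [0.7, -1.1, 0.1]
opening: 0.996
grip_force: 0.0
time: 14.38
position: [0.5452, -0.1568, 0.2483]
orientation: [0.448, 0.894, 0.0, -0.0]
ft_force: [1.0, 0.6, -0.1]
opening: 0.997
grip_force: 0.0
time: 15.05
position: [0.4615, -0.3127, 0.2602]
orientation: [0.739, 0.674, 0.0, -0.0]
ft_force: [0.5, 0.0, 0.8]
opening: 0.745
grip_force: 0.0
[ 0.46194861 -0.31186984  0.26017352] [ 7.38140154e-01  6.74647384e-01  8.44554917e-05 -1.19604168e-04]
lid 22068 z 99.9 c 472.9 -312.7 size 208.8 x 179.8 ang 85.2 px 338.0 168.0
handle 1455 z 137.5 c 462.7 -311.2 size 102.9 x 12.5 ang 85.1 px 313.0 190.0
jar 108 z 105.7 c 640.4 100.9 size 36.0 x 38.9 ang 72.0 px 278.0 184.0
carton 213 z 86.7 c 628.5 1.2 size 44.4 x 62.7 ang 79.4 px 308.0 181.0
```

View pics/w3.png

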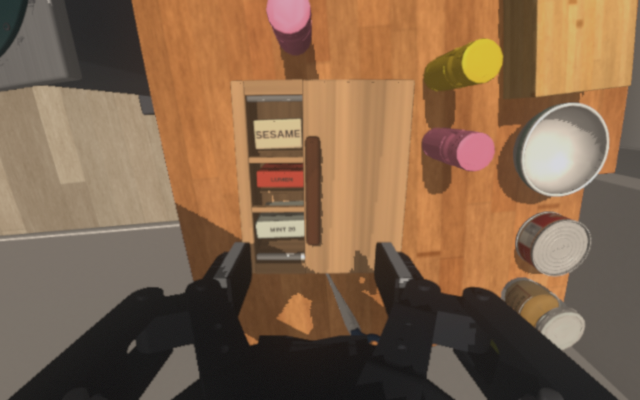

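The lid is now clear. The handle is at (313,190), centred between the fingers, and the mint carton is at (280,227). The jar and white carton stand on the worktop.

```bash

python3 -m handwheel '[{"jaw":5,"tx":0.05,"ty":0,"tz":-2.5,"wx":0,"wy":0,"wz":0},{"jaw":5,"tx":0,"ty":0,"tz":-3,"wx":0,"wy":0,"wz":0},{"jaw":5,"tx":0,"ty":0,"tz":-3,"wx":0,"wy":0,"wz":0},{"jaw":5,"tx":0,"ty":0,"tz":-3,"wx":0,"wy":0,"wz":0},{"jaw":5,"tx":0,"ty":0,"tz":-2,"wx":0,"wy":0,"wz":0},{"jaw":5,"tx":0,"ty":0,"tz":-1.3,"wx":0,"wy":0,"wz":0},{"jaw":5,"tx":0,"ty":0,"tz":0,"wx":0,"wy":0,"wz":0},{"jaw":5,"tx":0,"ty":0,"tz":0,"wx":0,"wy":0,"wz":0}]'
python3 -m handwheel '[{"jaw":0.8,"tx":0,"ty":0,"tz":0,"wx":0,"wy":0,"wz":0},{"jaw":0.8,"tx":0,"ty":0,"tz":0,"wx":0,"wy":0,"wz":0},{"jaw":0.8,"tx":0,"ty":0,"tz":0,"wx":0,"wy":0,"wz":0},{"jaw":0.8,"tx":0,"ty":0,"tz":0,"wx":0,"wy":0,"wz":0},{"jaw":0.8,"tx":0,"ty":0,"tz":0,"wx":0,"wy":0,"wz":0},{"jaw":0.8,"tx":0,"ty":0,"tz":0,"wx":0,"wy":0,"wz":0},{"jaw":0.8,"tx":0,"ty":0,"tz":0,"wx":0,"wy":0,"wz":0}]' 60
```

```text
time: 15.82
position: [0.463, -0.3113, 0.1127]
orientation: [0.738, 0.675, 0.0, -0.0]
ft_force: [-0.3, -0.5, 0.5]
opening: 0.585
grip_force: 0.0
time: 16.4
position: [0.4631, -0.3121, 0.1138]
orientation: [0.738, 0.674, 0.0, 0.001]
ft_force: [0.4, 1.5, 7.0]
opening: 0.149
grip_force: 60.0
```

```bash

python3 -m handwheel '[{"jaw":0.8,"tx":0,"ty":0,"tz":0.5,"wx":0,"wy":0,"wz":0},{"jaw":0.8,"tx":0,"ty":0,"tz":1,"wx":0,"wy":0,"wz":0},{"jaw":0.8,"tx":0,"ty":0,"tz":1.5,"wx":0,"wy":0,"wz":0},{"jaw":0.8,"tx":0,"ty":0,"tz":2.5,"wx":0,"wy":0,"wz":0},{"jaw":0.8,"tx":0,"ty":0,"tz":2.5,"wx":0,"wy":0,"wz":0},{"jaw":0.8,"tx":0,"ty":0,"tz":0,"wx":0,"wy":0,"wz":0}]'
python3 -m handwheel '[{"jaw":0.8,"tx":0.01,"ty":1.05,"tz":0,"wx":0,"wy":0,"wz":0},{"jaw":0.8,"tx":0.02,"ty":2,"tz":0,"wx":0,"wy":0,"wz":0},{"jaw":0.8,"tx":0.02,"ty":3,"tz":0,"wx":0,"wy":0,"wz":0},{"jaw":0.8,"tx":0.02,"ty":3,"tz":0,"wx":0,"wy":0,"wz":0},{"jaw":0.8,"tx":0.02,"ty":3,"tz":0,"wx":0,"wy":0,"wz":0},{"jaw":0.8,"tx":0.02,"ty":3,"tz":0,"wx":0,"wy":0,"wz":0},{"jaw":0.8,"tx":0.02,"ty":3,"tz":0,"wx":0,"wy":0,"wz":0},{"jaw":0.8,"tx":0.02,"ty":3,"tz":0,"wx":0,"wy":0,"wz":0}]'
python3 -m handwheel '[{"jaw":0.8,"tx":0.01,"ty":3,"tz":0,"wx":0,"wy":0,"wz":0},{"jaw":0.8,"tx":0.01,"ty":3,"tz":0,"wx":0,"wy":0,"wz":0},{"jaw":0.8,"tx":0.01,"ty":3,"tz":0,"wx":0,"wy":0,"wz":0},{"jaw":0.8,"tx":0.01,"ty":3,"tz":0,"wx":0,"wy":0,"wz":0},{"jaw":0.8,"tx":0.01,"ty":2,"tz":0,"wx":0,"wy":0,"wz":0},{"jaw":0.8,"tx":0,"ty":1.05,"tz":0,"wx":0,"wy":0,"wz":0},{"jaw":0.8,"tx":0,"ty":0,"tz":0,"wx":0,"wy":0,"wz":0}]'
python3 -m handwheel '[{"jaw":0.8,"tx":0,"ty":0,"tz":-2,"wx":0,"wy":0,"wz":0},{"jaw":0.8,"tx":0,"ty":0,"tz":-3,"wx":0,"wy":0,"wz":0},{"jaw":0.8,"tx":0,"ty":0,"tz":-3,"wx":0,"wy":0,"wz":0},{"jaw":0.8,"tx":0,"ty":0,"tz":-3,"wx":0,"wy":0,"wz":0},{"jaw":0.8,"tx":0,"ty":0,"tz":-2.5,"wx":0,"wy":0,"wz":0},{"jaw":0.8,"tx":0,"ty":0,"tz":-1.5,"wx":0,"wy":0,"wz":0},{"jaw":0.8,"tx":0,"ty":0,"tz":-0.5,"wx":0,"wy":0,"wz":0},{"jaw":0.8,"tx":0,"ty":0,"tz":0,"wx":0,"wy":0,"wz":0}]'
```

```text
time: 16.9
position: [0.4637, -0.3126, 0.1984]
orientation: [0.738, 0.674, 0.001, 0.003]
ft_force: [0.7, -1.4, -2.9]
opening: 0.153
grip_force: 58.9
time: 17.57
position: [0.4632, -0.0993, 0.1913]
orientation: [0.738, 0.674, -0.0, -0.001]
ft_force: [0.3, -0.2, -2.9]
opening: 0.144
grip_force: 58.7
time: 18.15
position: [0.464, 0.051, 0.1916]
orientation: [0.737, 0.675, -0.0, -0.0]
ft_force: [-0.1, -0.9, -3.6]
opening: 0.149
grip_force: 58.7
time: 18.82
position: [0.4638, 0.0486, 0.036]
orientation: [0.739, 0.674, -0.001, -0.001]
ft_force: [-1.1, -0.2, -2.7]
opening: 0.15
grip_force: 58.7
```

```bash

python3 -m handwheel '[{"jaw":0.8,"tx":0,"ty":0,"tz":-0.15,"wx":0,"wy":0,"wz":0},{"jaw":0.8,"tx":0,"ty":0,"tz":-0.15,"wx":0,"wy":0,"wz":0},{"jaw":0.8,"tx":0,"ty":0,"tz":0,"wx":0,"wy":0,"wz":0},{"jaw":0.8,"tx":0,"ty":0,"tz":0,"wx":0,"wy":0,"wz":0}]'
python3 -m handwheel '[{"jaw":0.8,"tx":0,"ty":0,"tz":-0.1,"wx":0,"wy":0,"wz":0},{"jaw":0.8,"tx":0,"ty":0,"tz":0,"wx":0,"wy":0,"wz":0},{"jaw":0.8,"tx":0,"ty":0,"tz":0,"wx":0,"wy":0,"wz":0},{"jaw":0.8,"tx":0,"ty":0,"tz":0,"wx":0,"wy":0,"wz":0}]'
```

```text
time: 19.15
position: [0.465, 0.0493, 0.0351]
orientation: [0.738, 0.674, 0.0, 0.0]
ft_force: [-0.4, -0.5, -3.2]
opening: 0.151
grip_force: 58.8
time: 19.48
position: [0.4646, 0.0493, 0.0334]
orientation: [0.738, 0.675, 0.0, 0.0]
ft_force: [-0.4, -0.2, -3.2]
opening: 0.151
grip_force: 58.8
```

```bash

python3 -m handwheel '[{"jaw":0.8,"tx":0,"ty":0,"tz":-0.15,"wx":0,"wy":0,"wz":0},{"jaw":0.8,"tx":0,"ty":0,"tz":0,"wx":0,"wy":0,"wz":0},{"jaw":0.8,"tx":0,"ty":0,"tz":0,"wx":0,"wy":0,"wz":0}]'
python3 -m handwheel '[{"jaw":0.8,"tx":0,"ty":0,"tz":-0.1,"wx":0,"wy":0,"wz":0},{"jaw":0.8,"tx":0,"ty":0,"tz":0,"wx":0,"wy":0,"wz":0},{"jaw":0.8,"tx":0,"ty":0,"tz":0,"wx":0,"wy":0,"wz":0}]'
```

```text
time: 19.73
position: [0.4646, 0.0493, 0.0318]
orientation: [0.738, 0.675, 0.0, 0.0]
ft_force: [-0.3, 0.2, -2.3]
opening: 0.148
grip_force: 59.0
time: 19.98
position: [0.4647, 0.0493, 0.0318]
orientation: [0.738, 0.675, 0.0, 0.0]
ft_force: [-8.3, -0.4, 12.2]
opening: 0.148
grip_force: 61.0
```

```bash

python3 -m handwheel '[{"jaw":2.5,"tx":0,"ty":0,"tz":0,"wx":0,"wy":0,"wz":0},{"jaw":5,"tx":0,"ty":0,"tz":0,"wx":0,"wy":0,"wz":0},{"jaw":5,"tx":0,"ty":0,"tz":0,"wx":0,"wy":0,"wz":0},{"jaw":5,"tx":0,"ty":0,"tz":0,"wx":0,"wy":0,"wz":0},{"jaw":5,"tx":0,"ty":0,"tz":2,"wx":0,"wy":0,"wz":0},{"jaw":5,"tx":0,"ty":0,"tz":4,"wx":0,"wy":0,"wz":0},{"jaw":5,"tx":0,"ty":0,"tz":4,"wx":0,"wy":0,"wz":0}]'
python3 -m handwheel '[{"jaw":3.8,"tx":-0.32,"ty":-3.17,"tz":1,"wx":0,"wy":0,"wz":6.93},{"jaw":3.8,"tx":-0.32,"ty":-3.17,"tz":1,"wx":0,"wy":0,"wz":6.93},{"jaw":3.8,"tx":-0.32,"ty":-3.17,"tz":1,"wx":0,"wy":0,"wz":6.93},{"jaw":3.8,"tx":-0.32,"ty":-3.17,"tz":1,"wx":0,"wy":0,"wz":6.93},{"jaw":3.8,"tx":-0.32,"ty":-3.17,"tz":1,"wx":0,"wy":0,"wz":6.93},{"jaw":3.8,"tx":-0.32,"ty":-3.17,"tz":1,"wx":0,"wy":0,"wz":6.93},{"jaw":3.8,"tx":-0.32,"ty":-3.17,"tz":1,"wx":0,"wy":0,"wz":6.93}]'
python3 -m handwheel '[{"jaw":3.8,"tx":-0.32,"ty":-3.17,"tz":1,"wx":0,"wy":0,"wz":6.93},{"jaw":3.8,"tx":-0.32,"ty":-3.17,"tz":1,"wx":0,"wy":0,"wz":6.93},{"jaw":3.8,"tx":-0.32,"ty":-3.17,"tz":1,"wx":0,"wy":0,"wz":6.93},{"jaw":3.8,"tx":-0.32,"ty":-3.17,"tz":1,"wx":0,"wy":0,"wz":6.93},{"jaw":3.8,"tx":-0.32,"ty":-3.17,"tz":1,"wx":0,"wy":0,"wz":6.93},{"jaw":3.8,"tx":-0.32,"ty":-3.17,"tz":1,"wx":0,"wy":0,"wz":6.93},{"jaw":3.8,"tx":0,"ty":0,"tz":0,"wx":0,"wy":0,"wz":0},{"jaw":3.8,"tx":0,"ty":0,"tz":0,"wx":0,"wy":0,"wz":0}]'
python3 look.py w4
python3 - <<'E'
from seg import *
import pickle
d=pickle.load(open("w4.pkl","rb")); P=cloud(d); s=sense(); print(s["position"],s["orientation"])
hsv=cv2.cvtColor(d["img"],cv2.COLOR_BGR2HSV)
rect(d,P,"green",box(P,.37,.48,-.4,-.335,.08,.0925)&(hsv[...,1]<90))
rect(d,P,"red",box(P,.37,.48,-.335,-.28,.076,.0925)&(hsv[...,1]>120)&((hsv[...,0]<8)|(hsv[...,0]>172)))
rect(d,P,"tan",box(P,.37,.48,-.29,-.22,.079,.0925))
for y in np.arange(-.43,-.27,.005): print(int(y*1000),np.round(1000*np.nanmedian(P[...,2][box(P,.41,.43,y-.0025,y+.0025,-.02,.2)])),end='; ')
E
```

```text
time: 20.57
position: [0.4636, 0.0492, 0.1309]
orientation: [0.738, 0.674, -0.001, -0.001]
ft_force: [0.8, -0.2, 1.2]
opening: 0.582
grip_force: 0.0
time: 21.15
position: [0.4426, -0.1671, 0.1991]
orientation: [0.406, 0.914, 0.0, 0.0]
ft_force: [0.7, 0.3, -0.3]
opening: 0.44
grip_force: 0.0
time: 21.82
position: [0.4236, -0.3571, 0.2584]
orientation: [0.059, 0.998, 0.0, -0.0]
ft_force: [-0.7, -0.4, -0.1]
opening: 0.445
grip_force: 0.0
[ 0.42377865 -0.35597959  0.25813981] [ 5.91667237e-02  9.98248046e-01  2.90434144e-04 -2.31088492e-04]
green 1018 z 86.2 c 422.9 -364.1 size 20.0 x 62.2 ang 87.0 px 305.0 180.0
red 822 z 82.2 c 428.5 -306.8 size 17.9 x 55.8 ang 85.2 px 357.0 178.0
tan 1791 z 84.7 c 421.4 -255.2 size 70.9 x 68.5 ang 85.5 px 403.0 165.0
-430 0.0; -425 nan; -420 nan; -415 90.0; -410 90.0; -404 50.0; -399 4.0; -394 4.0; -389 4.0; -384 4.0; -379 4.0; -374 86.0; -369 86.0; -364 86.0; -359 86.0; -354 86.0; -349 4.0; -344 4.0; -339 4.0; -334 21.0; -329 4.0; -324 4.0; -319 4.0; -314 52.0; -309 82.0; -304 82.0; -299 82.0; -294 81.0; -289 nan; -284 14.0; -279 22.0; -274 4.0;
  return np.nanmean(a, axis, out=out, keepdims=keepdims)
```

View pics/w4.png

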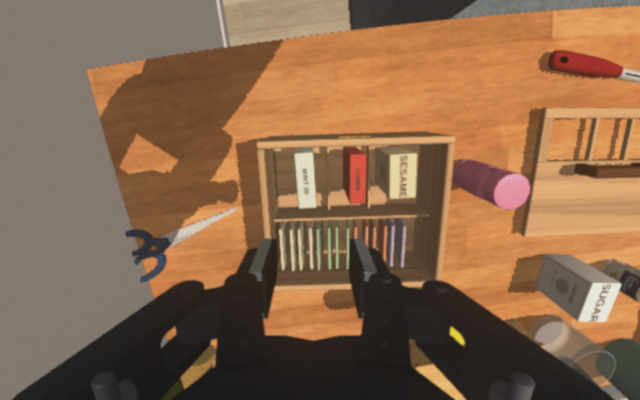

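The open box shows the mint carton top at (305,178), red at (356,176) and tan (SESAME) at (400,173). The lid lies flat to the right, with SUGAR and the jar beyond it.

```bash

python3 -m handwheel '[{"jaw":3.8,"tx":-0.1,"ty":-0.8,"tz":-2,"wx":0,"wy":0,"wz":3.3},{"jaw":3.8,"tx":0,"ty":0,"tz":-3,"wx":0,"wy":0,"wz":0},{"jaw":3.8,"tx":0,"ty":0,"tz":-3,"wx":0,"wy":0,"wz":0},{"jaw":3.8,"tx":0,"ty":0,"tz":-3,"wx":0,"wy":0,"wz":0},{"jaw":3.8,"tx":0,"ty":0,"tz":-3,"wx":0,"wy":0,"wz":0},{"jaw":3.8,"tx":0,"ty":0,"tz":0,"wx":0,"wy":0,"wz":0},{"jaw":3.8,"tx":0,"ty":0,"tz":0,"wx":0,"wy":0,"wz":0}]'
python3 -m handwheel '[{"jaw":3.8,"tx":0,"ty":0,"tz":-2,"wx":0,"wy":0,"wz":0},{"jaw":3.8,"tx":0,"ty":0,"tz":-2,"wx":0,"wy":0,"wz":0},{"jaw":3.8,"tx":0,"ty":0,"tz":-1.5,"wx":0,"wy":0,"wz":0},{"jaw":3.8,"tx":0,"ty":0,"tz":-1.5,"wx":0,"wy":0,"wz":0},{"jaw":3.8,"tx":0,"ty":0,"tz":0,"wx":0,"wy":0,"wz":0}]'
python3 -m handwheel '[{"jaw":1.6,"tx":0,"ty":0,"tz":0,"wx":0,"wy":0,"wz":0},{"jaw":1.6,"tx":0,"ty":0,"tz":0,"wx":0,"wy":0,"wz":0},{"jaw":1.6,"tx":0,"ty":0,"tz":0,"wx":0,"wy":0,"wz":0},{"jaw":1.6,"tx":0,"ty":0,"tz":0,"wx":0,"wy":0,"wz":0},{"jaw":1.6,"tx":0,"ty":0,"tz":0,"wx":0,"wy":0,"wz":0}]' 35
```

```text
time: 22.45
position: [0.4227, -0.3625, 0.1179]
orientation: [0.029, 1.0, 0.001, -0.001]
ft_force: [-0.7, 0.7, 0.2]
opening: 0.446
grip_force: 0.0
time: 22.87
position: [0.423, -0.3633, 0.0483]
orientation: [0.029, 1.0, 0.0, -0.0]
ft_force: [0.6, 0.4, -1.0]
opening: 0.443
grip_force: 0.0
time: 23.28
position: [0.4238, -0.3643, 0.0508]
orientation: [0.029, 1.0, -0.001, 0.001]
ft_force: [1.1, 0.4, 8.1]
opening: 0.233
grip_force: 42.2
```

```bash

python3 -m handwheel '[{"jaw":1.6,"tx":0,"ty":0,"tz":1,"wx":0,"wy":0,"wz":0},{"jaw":1.6,"tx":0,"ty":0,"tz":2,"wx":0,"wy":0,"wz":0},{"jaw":1.6,"tx":0,"ty":0,"tz":3,"wx":0,"wy":0,"wz":0},{"jaw":1.6,"tx":0,"ty":0,"tz":3,"wx":0,"wy":0,"wz":0},{"jaw":1.6,"tx":0,"ty":0,"tz":3,"wx":0,"wy":0,"wz":0},{"jaw":1.6,"tx":0,"ty":0,"tz":3,"wx":0,"wy":0,"wz":0},{"jaw":1.6,"tx":-0.04,"ty":1.85,"tz":0,"wx":0,"wy":0,"wz":-0.27},{"jaw":1.6,"tx":-0.04,"ty":3,"tz":0,"wx":0,"wy":0,"wz":-0.27}]'
python3 -m handwheel '[{"jaw":1.6,"tx":-0.04,"ty":3.6,"tz":0,"wx":0,"wy":0,"wz":-0.27},{"jaw":1.6,"tx":-0.04,"ty":3.6,"tz":0,"wx":0,"wy":0,"wz":-0.27},{"jaw":1.6,"tx":-0.04,"ty":3.6,"tz":0,"wx":0,"wy":0,"wz":-0.27},{"jaw":1.6,"tx":-0.04,"ty":3.6,"tz":0,"wx":0,"wy":0,"wz":-0.27},{"jaw":1.6,"tx":-0.04,"ty":3.6,"tz":0,"wx":0,"wy":0,"wz":-0.27},{"jaw":1.6,"tx":-0.04,"ty":3.6,"tz":0,"wx":0,"wy":0,"wz":-0.27},{"jaw":1.6,"tx":-0.04,"ty":3.6,"tz":0,"wx":0,"wy":0,"wz":-0.27},{"jaw":1.6,"tx":-0.04,"ty":3.6,"tz":0,"wx":0,"wy":0,"wz":-0.27}]'
python3 -m handwheel '[{"jaw":1.6,"tx":-0.04,"ty":3.6,"tz":0,"wx":0,"wy":0,"wz":-0.27},{"jaw":1.6,"tx":-0.04,"ty":3.6,"tz":0,"wx":0,"wy":0,"wz":-0.27},{"jaw":1.6,"tx":-0.04,"ty":3.6,"tz":0,"wx":0,"wy":0,"wz":-0.27},{"jaw":1.6,"tx":-0.04,"ty":3.6,"tz":0,"wx":0,"wy":0,"wz":-0.27},{"jaw":1.6,"tx":-0.04,"ty":3.6,"tz":0,"wx":0,"wy":0,"wz":-0.27},{"jaw":1.6,"tx":-0.04,"ty":3.6,"tz":0,"wx":0,"wy":0,"wz":-0.27},{"jaw":1.6,"tx":-0.04,"ty":3.6,"tz":0,"wx":0,"wy":0,"wz":-0.27},{"jaw":1.6,"tx":-0.04,"ty":3.6,"tz":0,"wx":0,"wy":0,"wz":-0.27}]'
python3 -m handwheel '[{"jaw":1.6,"tx":-0.04,"ty":3,"tz":0,"wx":0,"wy":0,"wz":-0.27},{"jaw":1.6,"tx":-0.04,"ty":1.85,"tz":0,"wx":0,"wy":0,"wz":-0.27},{"jaw":1.6,"tx":0,"ty":0,"tz":0,"wx":0,"wy":0,"wz":0},{"jaw":1.6,"tx":0,"ty":0,"tz":0,"wx":0,"wy":0,"wz":0}]'
python3 look.py w5; python3 look.py s5 side
python3 - <<'E'
from seg import *
import pickle
s=sense(); print(s["position"],s["orientation"])
for f in("w5","s5"):
    d=pickle.load(open(f+".pkl","rb")); P=cloud(d)
    rect(d,P,"rim",box(P,.31,.66,.18,.43,.016,.028))
    rect(d,P,"green",box(P,.35,.48,.27,.35,.225,.25))
    rect(d,P,"mug",box(P,.45,.65,.2,.4,.103,.116))
    rect(d,P,"floor",box(P,.31,.66,.18,.43,.004,.013)&(cv2.cvtColor(d["img"],cv2.COLOR_BGR2HSV)[...,2]<165))
E
```

```text
time: 23.95
position: [0.4224, -0.3165, 0.2018]
orientation: [0.035, 0.999, -0.001, 0.001]
ft_force: [0.7, 1.0, -1.1]
opening: 0.225
grip_force: 40.9
time: 24.62
position: [0.4184, -0.0257, 0.2]
orientation: [0.053, 0.999, -0.0, 0.001]
ft_force: [0.0, 0.3, -0.2]
opening: 0.23
grip_force: 40.9
time: 25.28
position: [0.4152, 0.2626, 0.2001]
orientation: [0.071, 0.997, 0.0, 0.001]
ft_force: [0.9, -1.1, -0.1]
opening: 0.23
grip_force: 40.9
time: 25.62
position: [0.4147, 0.3098, 0.1993]
orientation: [0.075, 0.997, -0.0, 0.0]
ft_force: [-0.5, -1.4, 0.4]
opening: 0.228
grip_force: 40.9
[0.41497313 0.30866412 0.19923903] [7.61798266e-02 9.97094056e-01 6.41449309e-05 2.72508841e-04]
rim 3192 z 21.5 c 440.1 306.7 size 164.6 x 196.4 ang 81.4 px 313.0 182.0
green 9131 z 235.0 c 411.4 309.0 size 65.5 x 61.6 ang 39.4 px 312.0 276.0
  return np.nanmean(a, axis, out=out, keepdims=keepdims)
Traceback (most recent call last):
  File "seg.py", line 5, in rect
    z=np.nanmedian(P[m][:,2]); v,u=np.nonzero(m); c=onplane(d,np.c_[u,v],z)[:,:2]
                                                    ~~~~~~~^^^^^^^^^^^^^^^^
  File "h.py", line 18, in onplane
    o,r=rays(d,uv); return o+r*((z-o[2])/r[:,2])[:,None]
        ~~~~^^^^^^
  File "h.py", line 14, in rays
    p=cv2.undistortPoints(np.array(uv,float).reshape(-1,1,2),d["K"],d["D"]).reshape(-1,2)
      ~~~~~~~~~~~~~~~~~~~^^^^^^^^^^^^^^^^^^^^^^^^^^^^^^^^^^^^^^^^^^^^^^^^^^
cv2.error: OpenCV(4.12.0) /io/opencv/modules/calib3d/src/undistort.dispatch.cpp:347: error: (-215:Assertion failed) CV_IS_MAT(_src) && CV_IS_MAT(_dst) && (_src->rows == 1 || _src->cols == 1) && (_dst->rows == 1 || _dst->cols == 1) && _src->cols + _src->rows - 1 == _dst->rows + _dst->cols - 1 && (CV_MAT_TYPE(_src->type) == CV_32FC2 || CV_MAT_TYPE(_src->type) == CV_64FC2) && (CV_MAT_TYPE(_dst->type) == CV_32FC2 || CV_MAT_TYPE(_dst->type) == CV_64FC2) in function 'cvUndistortPointsInternal'
```

View pics/w5.png

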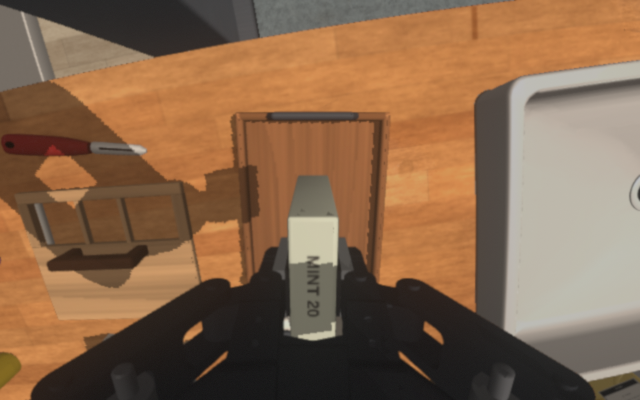

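```bash

python3 -m handwheel '[{"jaw":1.6,"tx":0,"ty":0.1,"tz":-2,"wx":0,"wy":0,"wz":0},{"jaw":1.6,"tx":0,"ty":0,"tz":-3,"wx":0,"wy":0,"wz":0},{"jaw":1.6,"tx":0,"ty":0,"tz":-3,"wx":0,"wy":0,"wz":0},{"jaw":1.6,"tx":0,"ty":0,"tz":-3,"wx":0,"wy":0,"wz":0},{"jaw":1.6,"tx":0,"ty":0,"tz":-2,"wx":0,"wy":0,"wz":0},{"jaw":1.6,"tx":0,"ty":0,"tz":-0.8,"wx":0,"wy":0,"wz":0},{"jaw":1.6,"tx":0,"ty":0,"tz":-0.3,"wx":0,"wy":0,"wz":0},{"jaw":1.6,"tx":0,"ty":0,"tz":0,"wx":0,"wy":0,"wz":0}]'
python3 -m handwheel '[{"jaw":1.6,"tx":0,"ty":0,"tz":-0.15,"wx":0,"wy":0,"wz":0},{"jaw":1.6,"tx":0,"ty":0,"tz":0,"wx":0,"wy":0,"wz":0},{"jaw":1.6,"tx":0,"ty":0,"tz":0,"wx":0,"wy":0,"wz":0}]'
python3 -m handwheel '[{"jaw":1.6,"tx":0,"ty":0,"tz":-0.15,"wx":0,"wy":0,"wz":0},{"jaw":1.6,"tx":0,"ty":0,"tz":0,"wx":0,"wy":0,"wz":0},{"jaw":1.6,"tx":0,"ty":0,"tz":0,"wx":0,"wy":0,"wz":0}]'
```

```text
time: 26.38
position: [0.4153, 0.3099, 0.0583]
orientation: [0.076, 0.997, 0.0, 0.0]
ft_force: [0.4, 0.2, -0.3]
opening: 0.23
grip_force: 40.9
time: 26.63
position: [0.4154, 0.3105, 0.0572]
orientation: [0.076, 0.997, 0.0, 0.001]
ft_force: [0.1, 0.3, 0.4]
opening: 0.232
grip_force: 40.9
time: 26.88
position: [0.415, 0.3103, 0.0548]
orientation: [0.076, 0.997, 0.0, 0.0]
ft_force: [0.0, 0.3, 1.5]
opening: 0.228
grip_force: 41.1
```

```bash

python3 -m handwheel '[{"jaw":1.6,"tx":0,"ty":0,"tz":-0.1,"wx":0,"wy":0,"wz":0},{"jaw":1.6,"tx":0,"ty":0,"tz":0,"wx":0,"wy":0,"wz":0},{"jaw":1.6,"tx":0,"ty":0,"tz":0,"wx":0,"wy":0,"wz":0}]'
python3 -m handwheel '[{"jaw":3,"tx":0,"ty":0,"tz":0,"wx":0,"wy":0,"wz":0},{"jaw":5,"tx":0,"ty":0,"tz":0,"wx":0,"wy":0,"wz":0},{"jaw":5,"tx":0,"ty":0,"tz":0,"wx":0,"wy":0,"wz":0},{"jaw":5,"tx":0,"ty":0,"tz":0,"wx":0,"wy":0,"wz":0},{"jaw":5,"tx":0,"ty":0,"tz":1.5,"wx":0,"wy":0,"wz":0},{"jaw":5,"tx":0,"ty":0,"tz":3,"wx":0,"wy":0,"wz":0},{"jaw":5,"tx":0,"ty":0,"tz":4,"wx":0,"wy":0,"wz":0},{"jaw":5,"tx":0,"ty":0,"tz":4,"wx":0,"wy":0,"wz":0}]'
python3 -m handwheel '[{"jaw":5,"tx":0.38,"ty":-2.01,"tz":0,"wx":0,"wy":0,"wz":-6.65},{"jaw":5,"tx":0.38,"ty":-2.01,"tz":0,"wx":0,"wy":0,"wz":-6.65},{"jaw":5,"tx":0.38,"ty":-2.01,"tz":0,"wx":0,"wy":0,"wz":-6.65},{"jaw":5,"tx":0.38,"ty":-2.01,"tz":0,"wx":0,"wy":0,"wz":-6.65},{"jaw":5,"tx":0.38,"ty":-2.01,"tz":0,"wx":0,"wy":0,"wz":-6.65},{"jaw":5,"tx":0.38,"ty":-2.01,"tz":0,"wx":0,"wy":0,"wz":-6.65},{"jaw":5,"tx":0.38,"ty":-2.01,"tz":0,"wx":0,"wy":0,"wz":-6.65}]'
python3 -m handwheel '[{"jaw":5,"tx":0.38,"ty":-2.01,"tz":0,"wx":0,"wy":0,"wz":-6.65},{"jaw":5,"tx":0.38,"ty":-2.01,"tz":0,"wx":0,"wy":0,"wz":-6.65},{"jaw":5,"tx":0.38,"ty":-2.01,"tz":0,"wx":0,"wy":0,"wz":-6.65},{"jaw":5,"tx":0.38,"ty":-2.01,"tz":0,"wx":0,"wy":0,"wz":-6.65},{"jaw":5,"tx":0.38,"ty":-2.01,"tz":0,"wx":0,"wy":0,"wz":-6.65},{"jaw":5,"tx":0.38,"ty":-2.01,"tz":0,"wx":0,"wy":0,"wz":-6.65},{"jaw":5,"tx":0,"ty":0,"tz":0,"wx":0,"wy":0,"wz":0},{"jaw":5,"tx":0,"ty":0,"tz":0,"wx":0,"wy":0,"wz":0}]'
python3 look.py w6; python3 look.py s6 side
python3 - <<'E'
from seg import *
import pickle
s=sense(); print(s["position"],s["orientation"])
d=pickle.load(open("w6.pkl","rb")); P=cloud(d); hsv=cv2.cvtColor(d["img"],cv2.COLOR_BGR2HSV)
rect(d,P,"handle",box(P,.40,.54,-.05,.16,.05,.064)&(hsv[...,2]<110))
d=pickle.load(open("s6.pkl","rb")); P=cloud(d)
rect(d,P,"green",box(P,.35,.48,.27,.35,.085,.1))
rect(d,P,"green mid",box(P,.35,.48,.27,.35,.03,.1))
E
```

```text
time: 27.13
position: [0.4152, 0.3105, 0.0548]
orientation: [0.076, 0.997, 0.0, 0.0]
ft_force: [-3.9, -1.7, 12.6]
opening: 0.23
grip_force: 42.7
time: 27.8
position: [0.4144, 0.3098, 0.1793]
orientation: [0.076, 0.997, -0.001, -0.001]
ft_force: [0.9, 0.8, 1.7]
opening: 0.585
grip_force: 0.0
time: 28.38
position: [0.4415, 0.1686, 0.1785]
orientation: [0.466, 0.885, -0.0, -0.0]
ft_force: [0.4, 0.3, -0.7]
opening: 0.585
grip_force: 0.0
time: 29.05
position: [0.4644, 0.0482, 0.1784]
orientation: [0.739, 0.674, -0.0, -0.0]
ft_force: [-0.1, -0.9, 0.4]
opening: 0.587
grip_force: 0.0
[0.46425879 0.04926013 0.1785086 ] [ 7.37760780e-01  6.75062234e-01  1.83679017e-05 -1.06765589e-04]
handle 1539 z 55.5 c 466.2 49.1 size 104.0 x 13.0 ang 85.2 px 313.0 189.0
green 138 z 91.0 c 414.2 309.9 size 20.4 x 60.5 ang 75.7 px 233.0 270.0
green mid 233 z 88.6 c 405.4 308.0 size 27.8 x 80.7 ang 82.4 px 235.0 273.0
```

View pics/s6.png

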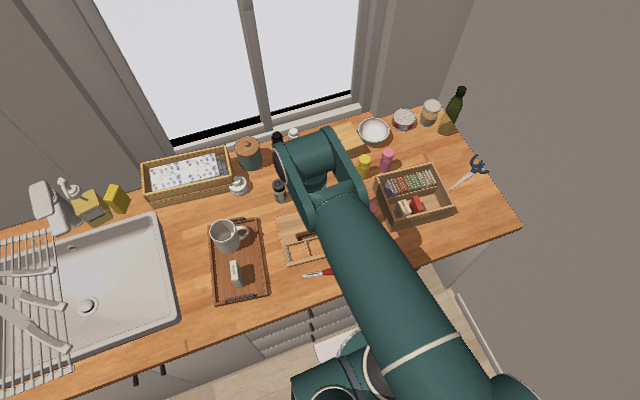

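The green carton stands upright on the tray at (235,270). The lid on the worktop is below the hand.

```bash

python3 -m handwheel '[{"jaw":5,"tx":0.05,"ty":0,"tz":-2.5,"wx":0,"wy":0,"wz":0},{"jaw":5,"tx":0,"ty":0,"tz":-3,"wx":0,"wy":0,"wz":0},{"jaw":5,"tx":0,"ty":0,"tz":-3,"wx":0,"wy":0,"wz":0},{"jaw":5,"tx":0,"ty":0,"tz":-3,"wx":0,"wy":0,"wz":0},{"jaw":5,"tx":0,"ty":0,"tz":-2,"wx":0,"wy":0,"wz":0},{"jaw":5,"tx":0,"ty":0,"tz":-1.2,"wx":0,"wy":0,"wz":0},{"jaw":5,"tx":0,"ty":0,"tz":0,"wx":0,"wy":0,"wz":0},{"jaw":5,"tx":0,"ty":0,"tz":0,"wx":0,"wy":0,"wz":0}]'
python3 -m handwheel '[{"jaw":0.8,"tx":0,"ty":0,"tz":0,"wx":0,"wy":0,"wz":0},{"jaw":0.8,"tx":0,"ty":0,"tz":0,"wx":0,"wy":0,"wz":0},{"jaw":0.8,"tx":0,"ty":0,"tz":0,"wx":0,"wy":0,"wz":0},{"jaw":0.8,"tx":0,"ty":0,"tz":0,"wx":0,"wy":0,"wz":0},{"jaw":0.8,"tx":0,"ty":0,"tz":0,"wx":0,"wy":0,"wz":0},{"jaw":0.8,"tx":0,"ty":0,"tz":0,"wx":0,"wy":0,"wz":0},{"jaw":0.8,"tx":0,"ty":0,"tz":0,"wx":0,"wy":0,"wz":0}]' 60
```

```text
time: 29.82
position: [0.465, 0.0494, 0.0321]
orientation: [0.738, 0.675, -0.0, -0.0]
ft_force: [0.4, 0.2, 0.6]
opening: 0.586
grip_force: 0.0
time: 30.4
position: [0.4656, 0.049, 0.0329]
orientation: [0.738, 0.674, 0.001, 0.001]
ft_force: [-0.8, 0.5, 7.6]
opening: 0.149
grip_force: 59.3
```

```bash

python3 -m handwheel '[{"jaw":0.8,"tx":0,"ty":0,"tz":1,"wx":0,"wy":0,"wz":0},{"jaw":0.8,"tx":0,"ty":0,"tz":2.5,"wx":0,"wy":0,"wz":0},{"jaw":0.8,"tx":0,"ty":0,"tz":3,"wx":0,"wy":0,"wz":0},{"jaw":0.8,"tx":0,"ty":0,"tz":3,"wx":0,"wy":0,"wz":0},{"jaw":0.8,"tx":0,"ty":0,"tz":3,"wx":0,"wy":0,"wz":0},{"jaw":0.8,"tx":0,"ty":0,"tz":2.5,"wx":0,"wy":0,"wz":0},{"jaw":0.8,"tx":0,"ty":0,"tz":1,"wx":0,"wy":0,"wz":0},{"jaw":0.8,"tx":0,"ty":0,"tz":0,"wx":0,"wy":0,"wz":0}]'
python3 -m handwheel '[{"jaw":0.8,"tx":-0.01,"ty":-1.05,"tz":0,"wx":0,"wy":0,"wz":0},{"jaw":0.8,"tx":-0.02,"ty":-2,"tz":0,"wx":0,"wy":0,"wz":0},{"jaw":0.8,"tx":-0.02,"ty":-3,"tz":0,"wx":0,"wy":0,"wz":0},{"jaw":0.8,"tx":-0.02,"ty":-3,"tz":0,"wx":0,"wy":0,"wz":0},{"jaw":0.8,"tx":-0.02,"ty":-3,"tz":0,"wx":0,"wy":0,"wz":0},{"jaw":0.8,"tx":-0.02,"ty":-3,"tz":0,"wx":0,"wy":0,"wz":0},{"jaw":0.8,"tx":-0.02,"ty":-3,"tz":0,"wx":0,"wy":0,"wz":0},{"jaw":0.8,"tx":-0.02,"ty":-3,"tz":0,"wx":0,"wy":0,"wz":0}]'
python3 -m handwheel '[{"jaw":0.8,"tx":-0.02,"ty":-3,"tz":0,"wx":0,"wy":0,"wz":0},{"jaw":0.8,"tx":-0.02,"ty":-3,"tz":0,"wx":0,"wy":0,"wz":0},{"jaw":0.8,"tx":-0.02,"ty":-3,"tz":0,"wx":0,"wy":0,"wz":0},{"jaw":0.8,"tx":-0.02,"ty":-3,"tz":0,"wx":0,"wy":0,"wz":0},{"jaw":0.8,"tx":-0.02,"ty":-2,"tz":0,"wx":0,"wy":0,"wz":0},{"jaw":0.8,"tx":0,"ty":-1.05,"tz":0,"wx":0,"wy":0,"wz":0},{"jaw":0.8,"tx":0,"ty":0,"tz":0,"wx":0,"wy":0,"wz":0},{"jaw":0.8,"tx":0,"ty":0,"tz":0,"wx":0,"wy":0,"wz":0}]'
python3 -m handwheel '[{"jaw":0.8,"tx":0,"ty":0,"tz":-2,"wx":0,"wy":0,"wz":0},{"jaw":0.8,"tx":0,"ty":0,"tz":-2.5,"wx":0,"wy":0,"wz":0},{"jaw":0.8,"tx":0,"ty":0,"tz":-1.5,"wx":0,"wy":0,"wz":0},{"jaw":0.8,"tx":0,"ty":0,"tz":-0.5,"wx":0,"wy":0,"wz":0},{"jaw":0.8,"tx":0,"ty":0,"tz":0,"wx":0,"wy":0,"wz":0},{"jaw":0.8,"tx":0,"ty":0,"tz":0,"wx":0,"wy":0,"wz":0},{"jaw":0.8,"tx":0,"ty":0,"tz":0,"wx":0,"wy":0,"wz":0}]'
```

```text
time: 31.07
position: [0.4655, 0.0489, 0.1942]
orientation: [0.738, 0.674, 0.001, 0.001]
ft_force: [1.2, 0.6, -2.8]
opening: 0.151
grip_force: 59.2
time: 31.73
position: [0.4621, -0.1633, 0.1893]
orientation: [0.738, 0.674, -0.001, -0.001]
ft_force: [0.9, -0.1, -3.5]
opening: 0.149
grip_force: 59.1
time: 32.4
position: [0.4617, -0.3119, 0.19]
orientation: [0.739, 0.674, -0.0, -0.001]
ft_force: [-0.1, 1.2, -2.7]
opening: 0.151
grip_force: 59.1
time: 32.98
position: [0.4628, -0.312, 0.1279]
orientation: [0.738, 0.675, 0.0, 0.001]
ft_force: [1.0, -0.5, -2.0]
opening: 0.149
grip_force: 59.0
```

```bash

python3 -m handwheel '[{"jaw":0.8,"tx":0,"ty":0,"tz":-0.4,"wx":0,"wy":0,"wz":0},{"jaw":0.8,"tx":0,"ty":0,"tz":-0.3,"wx":0,"wy":0,"wz":0},{"jaw":0.8,"tx":0,"ty":0,"tz":-0.3,"wx":0,"wy":0,"wz":0},{"jaw":0.8,"tx":0,"ty":0,"tz":0,"wx":0,"wy":0,"wz":0},{"jaw":0.8,"tx":0,"ty":0,"tz":0,"wx":0,"wy":0,"wz":0}]'
python3 -m handwheel '[{"jaw":0.8,"tx":0,"ty":0,"tz":-0.2,"wx":0,"wy":0,"wz":0},{"jaw":0.8,"tx":0,"ty":0,"tz":0,"wx":0,"wy":0,"wz":0},{"jaw":0.8,"tx":0,"ty":0,"tz":0,"wx":0,"wy":0,"wz":0}]'
python3 -m handwheel '[{"jaw":0.8,"tx":0,"ty":0,"tz":-0.15,"wx":0,"wy":0,"wz":0},{"jaw":0.8,"tx":0,"ty":0,"tz":0,"wx":0,"wy":0,"wz":0},{"jaw":0.8,"tx":0,"ty":0,"tz":0,"wx":0,"wy":0,"wz":0}]'
```

```text
time: 33.4
position: [0.4622, -0.312, 0.1163]
orientation: [0.738, 0.674, -0.0, -0.0]
ft_force: [0.2, -0.0, -3.5]
opening: 0.153
grip_force: 59.1
time: 33.65
position: [0.4625, -0.3122, 0.115]
orientation: [0.738, 0.674, 0.0, 0.0]
ft_force: [-1.1, 1.2, 2.4]
opening: 0.149
grip_force: 59.8
time: 33.9
position: [0.4626, -0.3123, 0.115]
orientation: [0.738, 0.674, 0.0, 0.001]
ft_force: [-8.0, 5.3, 16.6]
opening: 0.154
grip_force: 62.0
```

```bash

python3 -m handwheel '[{"jaw":2.5,"tx":0,"ty":0,"tz":0.1,"wx":0,"wy":0,"wz":0},{"jaw":5,"tx":0,"ty":0,"tz":0,"wx":0,"wy":0,"wz":0},{"jaw":5,"tx":0,"ty":0,"tz":0,"wx":0,"wy":0,"wz":0},{"jaw":5,"tx":0,"ty":0,"tz":0,"wx":0,"wy":0,"wz":0},{"jaw":5,"tx":0,"ty":0,"tz":2,"wx":0,"wy":0,"wz":0},{"jaw":5,"tx":0,"ty":0,"tz":4,"wx":0,"wy":0,"wz":0},{"jaw":5,"tx":0,"ty":0,"tz":4,"wx":0,"wy":0,"wz":0}]'
python3 -m handwheel '[{"jaw":5,"tx":0,"ty":0,"tz":4,"wx":0,"wy":0,"wz":0},{"jaw":5,"tx":0,"ty":0,"tz":0.5,"wx":0,"wy":0,"wz":0},{"jaw":5,"tx":0,"ty":0,"tz":0,"wx":0,"wy":0,"wz":0},{"jaw":5,"tx":0,"ty":0,"tz":0,"wx":0,"wy":0,"wz":0}]'
python3 look.py w7
python3 - <<'E'
from seg import *
import pickle
s=sense(); print(s["position"],s["orientation"])
for f in ("w3","w7"):
    d=pickle.load(open(f+".pkl","rb")); P=cloud(d); hsv=cv2.cvtColor(d["img"],cv2.COLOR_BGR2HSV)
    rect(d,P,"lid",box(P,.3,.6,-.45,-.17,.094,.106))
    rect(d,P,"handle",box(P,.40,.54,-.4,-.2,.132,.146)&(hsv[...,2]<110))
    m=box(P,.48,.55,-.38,-.22,.09,.11); q=P[m]; print(np.linalg.lstsq(np.c_[q[:,:2]-[.5,-.3],np.ones(len(q))],q[:,2],rcond=None)[0].round(4))
E
```

```text
time: 34.48
position: [0.4617, -0.3116, 0.2139]
orientation: [0.738, 0.674, -0.0, -0.002]
ft_force: [0.4, 0.3, 1.2]
opening: 0.583
grip_force: 0.0
time: 34.82
position: [0.4624, -0.3121, 0.2587]
orientation: [0.738, 0.674, -0.0, 0.0]
ft_force: [-0.2, 0.0, -0.0]
opening: 0.584
grip_force: 0.0
[ 0.4621482 -0.3119384  0.2577882] [ 7.38352436e-01  6.74414709e-01 -1.35207945e-04 -6.79320357e-04]
lid 22068 z 99.9 c 472.9 -312.7 size 208.8 x 179.8 ang 85.2 px 338.0 168.0
handle 1455 z 137.5 c 462.7 -311.2 size 102.9 x 12.5 ang 85.1 px 313.0 190.0
[0.0005 0.0002 0.1   ]
lid 21500 z 99.9 c 473.9 -313.2 size 208.0 x 179.7 ang 84.9 px 339.0 166.0
handle 1512 z 137.5 c 464.1 -311.8 size 103.6 x 13.2 ang 85.2 px 313.0 191.0
[ 0.0002 -0.0002  0.1   ]
```

View pics/w7.png

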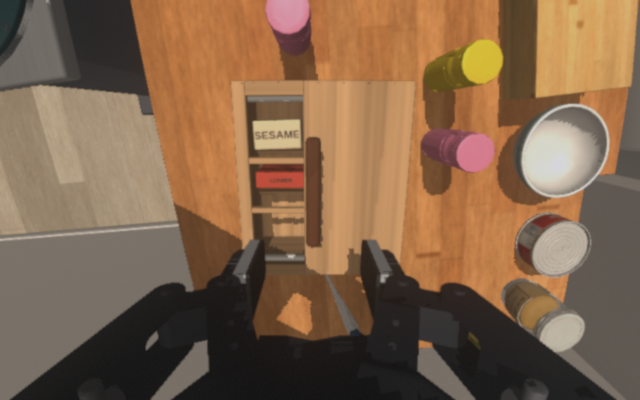

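The lid sits flat and square again, with the handle at (313,191). Red and tan are still in place at (280,180) and (277,134).

```bash

python3 -m handwheel '[{"jaw":8.5,"tx":1.37,"ty":3.17,"tz":-0.3,"wx":0,"wy":0,"wz":6.92},{"jaw":8.5,"tx":1.37,"ty":3.17,"tz":-0.3,"wx":0,"wy":0,"wz":6.92},{"jaw":8.5,"tx":1.37,"ty":3.17,"tz":-0.3,"wx":0,"wy":0,"wz":6.92},{"jaw":8.5,"tx":1.37,"ty":3.17,"tz":-0.3,"wx":0,"wy":0,"wz":6.92},{"jaw":8.5,"tx":1.37,"ty":3.17,"tz":-0.3,"wx":0,"wy":0,"wz":6.92},{"jaw":8.5,"tx":1.37,"ty":3.17,"tz":-0.3,"wx":0,"wy":0,"wz":6.92},{"jaw":8.5,"tx":1.37,"ty":3.17,"tz":-0.3,"wx":0,"wy":0,"wz":6.92}]'
python3 -m handwheel '[{"jaw":8.5,"tx":1.37,"ty":3.17,"tz":-0.3,"wx":0,"wy":0,"wz":6.92},{"jaw":8.5,"tx":1.37,"ty":3.17,"tz":-0.3,"wx":0,"wy":0,"wz":6.92},{"jaw":8.5,"tx":1.37,"ty":3.17,"tz":-0.3,"wx":0,"wy":0,"wz":6.92},{"jaw":8.5,"tx":1.37,"ty":3.17,"tz":-0.3,"wx":0,"wy":0,"wz":6.92},{"jaw":8.5,"tx":1.37,"ty":3.17,"tz":-0.3,"wx":0,"wy":0,"wz":6.92},{"jaw":8.5,"tx":1.37,"ty":3.17,"tz":-0.3,"wx":0,"wy":0,"wz":6.92},{"jaw":8.5,"tx":0,"ty":0,"tz":0,"wx":0,"wy":0,"wz":0},{"jaw":8.5,"tx":0,"ty":0,"tz":0,"wx":0,"wy":0,"wz":0}]'
python3 - <<'E'
from seg import *
import pickle
d=snap("wrist"); P=cloud(d); s=sense(); print(s["position"],s["orientation"])
rect(d,P,"jar",box(P,.6,.68,.06,.15,.1,.115))
E
```

```text
time: 35.45
position: [0.5582, -0.0884, 0.2362]
orientation: [0.394, 0.919, -0.0, -0.001]
ft_force: [0.1, -0.8, -0.6]
opening: 0.995
grip_force: 0.0
time: 36.12
position: [0.6401, 0.1014, 0.2175]
orientation: [0.045, 0.999, -0.0, -0.002]
ft_force: [-0.3, -0.4, -0.2]
opening: 1.0
grip_force: 0.0
[0.63997796 0.10029943 0.21814431] [ 4.56147428e-02  9.98958121e-01 -3.38777238e-04 -1.36140370e-03]
jar 1491 z 105.4 c 642.1 100.4 size 38.6 x 40.1 ang 85.9 px 311.0 197.0
```

```bash

python3 -m handwheel '[{"jaw":8.5,"tx":0.06,"ty":0,"tz":-2.5,"wx":0,"wy":0,"wz":0},{"jaw":8.5,"tx":0,"ty":0,"tz":-3,"wx":0,"wy":0,"wz":0},{"jaw":8.5,"tx":0,"ty":0,"tz":-3,"wx":0,"wy":0,"wz":0},{"jaw":8.5,"tx":0,"ty":0,"tz":-3,"wx":0,"wy":0,"wz":0},{"jaw":8.5,"tx":0,"ty":0,"tz":-3,"wx":0,"wy":0,"wz":0},{"jaw":8.5,"tx":0,"ty":0,"tz":-2.9,"wx":0,"wy":0,"wz":0},{"jaw":8.5,"tx":0,"ty":0,"tz":0,"wx":0,"wy":0,"wz":0},{"jaw":8.5,"tx":0,"ty":0,"tz":0,"wx":0,"wy":0,"wz":0}]'
python3 -m handwheel '[{"jaw":3.5,"tx":0,"ty":0,"tz":0,"wx":0,"wy":0,"wz":0},{"jaw":3.5,"tx":0,"ty":0,"tz":0,"wx":0,"wy":0,"wz":0},{"jaw":3.5,"tx":0,"ty":0,"tz":0,"wx":0,"wy":0,"wz":0},{"jaw":3.5,"tx":0,"ty":0,"tz":0,"wx":0,"wy":0,"wz":0},{"jaw":3.5,"tx":0,"ty":0,"tz":0,"wx":0,"wy":0,"wz":0},{"jaw":3.5,"tx":0,"ty":0,"tz":0,"wx":0,"wy":0,"wz":0},{"jaw":3.5,"tx":0,"ty":0,"tz":0,"wx":0,"wy":0,"wz":0}]' 40
```

```text
time: 36.83
position: [0.6401, 0.0989, 0.0452]
orientation: [0.047, 0.999, -0.0, -0.001]
ft_force: [0.4, -0.4, 0.8]
opening: 0.995
grip_force: 0.0
time: 37.42
position: [0.6418, 0.1, 0.0478]
orientation: [0.046, 0.999, 0.0, 0.001]
ft_force: [-0.2, -1.8, 7.3]
opening: 0.464
grip_force: 39.5
```

```bash

python3 -m handwheel '[{"jaw":3.5,"tx":0,"ty":0,"tz":1.5,"wx":0,"wy":0,"wz":0},{"jaw":3.5,"tx":0,"ty":0,"tz":3,"wx":0,"wy":0,"wz":0},{"jaw":3.5,"tx":0,"ty":0,"tz":3,"wx":0,"wy":0,"wz":0},{"jaw":3.5,"tx":0,"ty":0,"tz":3,"wx":0,"wy":0,"wz":0},{"jaw":3.5,"tx":0,"ty":0,"tz":3,"wx":0,"wy":0,"wz":0},{"jaw":3.5,"tx":0,"ty":0,"tz":2.5,"wx":0,"wy":0,"wz":0},{"jaw":3.5,"tx":0,"ty":0,"tz":1,"wx":0,"wy":0,"wz":0}]'
python3 -m handwheel '[{"jaw":3.5,"tx":-0.57,"ty":-1.81,"tz":0,"wx":0,"wy":0,"wz":0},{"jaw":3.5,"tx":-1.14,"ty":-3.62,"tz":0,"wx":0,"wy":0,"wz":0},{"jaw":3.5,"tx":-1.14,"ty":-3.62,"tz":0,"wx":0,"wy":0,"wz":0},{"jaw":3.5,"tx":-1.14,"ty":-3.62,"tz":0,"wx":0,"wy":0,"wz":0},{"jaw":3.5,"tx":-1.14,"ty":-3.62,"tz":0,"wx":0,"wy":0,"wz":0},{"jaw":3.5,"tx":-1.14,"ty":-3.62,"tz":0,"wx":0,"wy":0,"wz":0},{"jaw":3.5,"tx":-1.14,"ty":-3.62,"tz":0,"wx":0,"wy":0,"wz":0},{"jaw":3.5,"tx":-1.14,"ty":-3.62,"tz":0,"wx":0,"wy":0,"wz":0}]'
python3 -m handwheel '[{"jaw":3.5,"tx":-1.14,"ty":-3.62,"tz":0,"wx":0,"wy":0,"wz":0},{"jaw":3.5,"tx":-1.14,"ty":-3.62,"tz":0,"wx":0,"wy":0,"wz":0},{"jaw":3.5,"tx":-0.57,"ty":-1.81,"tz":0,"wx":0,"wy":0,"wz":0},{"jaw":3.5,"tx":0,"ty":0,"tz":0,"wx":0,"wy":0,"wz":0},{"jaw":3.5,"tx":0,"ty":0,"tz":0,"wx":0,"wy":0,"wz":0},{"jaw":3.5,"tx":0,"ty":0,"tz":0,"wx":0,"wy":0,"wz":0}]'
python3 -m handwheel '[{"jaw":3.5,"tx":0,"ty":0,"tz":-1.5,"wx":0,"wy":0,"wz":0},{"jaw":3.5,"tx":0,"ty":0,"tz":-2.5,"wx":0,"wy":0,"wz":0},{"jaw":3.5,"tx":0,"ty":0,"tz":-1.5,"wx":0,"wy":0,"wz":0},{"jaw":3.5,"tx":0,"ty":0,"tz":-0.8,"wx":0,"wy":0,"wz":0},{"jaw":3.5,"tx":0,"ty":0,"tz":0,"wx":0,"wy":0,"wz":0},{"jaw":3.5,"tx":0,"ty":0,"tz":0,"wx":0,"wy":0,"wz":0},{"jaw":3.5,"tx":0,"ty":0,"tz":0,"wx":0,"wy":0,"wz":0}]'
```

```text
time: 38.0
position: [0.6417, 0.1002, 0.2218]
orientation: [0.046, 0.999, 0.0, 0.003]
ft_force: [-0.0, -0.1, -0.3]
opening: 0.469
grip_force: 40.5
time: 38.67
position: [0.5544, -0.1729, 0.2161]
orientation: [0.045, 0.999, 0.0, -0.0]
ft_force: [1.0, 0.5, -1.7]
opening: 0.469
grip_force: 40.6
time: 39.17
position: [0.527, -0.2615, 0.2159]
orientation: [0.046, 0.999, 0.0, -0.0]
ft_force: [0.2, -0.5, -1.6]
opening: 0.467
grip_force: 40.7
time: 39.75
position: [0.5275, -0.262, 0.1542]
orientation: [0.045, 0.999, -0.0, 0.001]
ft_force: [-0.3, -0.2, 0.1]
opening: 0.469
grip_force: 40.7
```

```bash

python3 -m handwheel '[{"jaw":3.5,"tx":0,"ty":0,"tz":-0.25,"wx":0,"wy":0,"wz":0},{"jaw":3.5,"tx":0,"ty":0,"tz":-0.2,"wx":0,"wy":0,"wz":0},{"jaw":3.5,"tx":0,"ty":0,"tz":0,"wx":0,"wy":0,"wz":0},{"jaw":3.5,"tx":0,"ty":0,"tz":0,"wx":0,"wy":0,"wz":0}]'
python3 -m handwheel '[{"jaw":3.5,"tx":0,"ty":0,"tz":-0.15,"wx":0,"wy":0,"wz":0},{"jaw":3.5,"tx":0,"ty":0,"tz":0,"wx":0,"wy":0,"wz":0},{"jaw":3.5,"tx":0,"ty":0,"tz":0,"wx":0,"wy":0,"wz":0}]'
python3 -m handwheel '[{"jaw":3.5,"tx":0,"ty":0,"tz":-0.1,"wx":0,"wy":0,"wz":0},{"jaw":3.5,"tx":0,"ty":0,"tz":0,"wx":0,"wy":0,"wz":0},{"jaw":3.5,"tx":0,"ty":0,"tz":0,"wx":0,"wy":0,"wz":0}]'
```

```text
time: 40.08
position: [0.527, -0.262, 0.1487]
orientation: [0.046, 0.999, -0.0, 0.0]
ft_force: [0.5, -0.2, -1.4]
opening: 0.465
grip_force: 40.7
time: 40.33
position: [0.5273, -0.2622, 0.1478]
orientation: [0.046, 0.999, -0.0, 0.001]
ft_force: [-1.0, 0.2, 5.5]
opening: 0.466
grip_force: 40.7
time: 40.58
position: [0.5274, -0.2622, 0.1478]
orientation: [0.046, 0.999, -0.0, 0.001]
ft_force: [-3.4, 1.7, 13.0]
opening: 0.467
grip_force: 41.7
```

```bash

python3 -m handwheel '[{"jaw":5,"tx":0,"ty":0,"tz":0.1,"wx":0,"wy":0,"wz":0},{"jaw":8.5,"tx":0,"ty":0,"tz":0,"wx":0,"wy":0,"wz":0},{"jaw":8.5,"tx":0,"ty":0,"tz":0,"wx":0,"wy":0,"wz":0},{"jaw":8.5,"tx":0,"ty":0,"tz":0,"wx":0,"wy":0,"wz":0},{"jaw":8.5,"tx":0,"ty":0,"tz":2,"wx":0,"wy":0,"wz":0},{"jaw":8.5,"tx":0,"ty":0,"tz":4,"wx":0,"wy":0,"wz":0},{"jaw":8.5,"tx":0,"ty":0,"tz":4,"wx":0,"wy":0,"wz":0},{"jaw":8.5,"tx":0,"ty":0,"tz":0,"wx":0,"wy":0,"wz":0}]'
python3 -m handwheel '[{"jaw":8.5,"tx":1.29,"ty":3.28,"tz":0,"wx":0,"wy":0,"wz":-0.66},{"jaw":8.5,"tx":1.29,"ty":3.28,"tz":0,"wx":0,"wy":0,"wz":-0.66},{"jaw":8.5,"tx":1.29,"ty":3.28,"tz":0,"wx":0,"wy":0,"wz":-0.66},{"jaw":8.5,"tx":1.29,"ty":3.28,"tz":0,"wx":0,"wy":0,"wz":-0.66},{"jaw":8.5,"tx":1.29,"ty":3.28,"tz":0,"wx":0,"wy":0,"wz":-0.66},{"jaw":8.5,"tx":1.29,"ty":3.28,"tz":0,"wx":0,"wy":0,"wz":-0.66},{"jaw":8.5,"tx":1.29,"ty":3.28,"tz":0,"wx":0,"wy":0,"wz":-0.66},{"jaw":8.5,"tx":1.29,"ty":3.28,"tz":0,"wx":0,"wy":0,"wz":-0.66}]'
python3 -m handwheel '[{"jaw":8.5,"tx":0,"ty":0,"tz":-3,"wx":0,"wy":0,"wz":0},{"jaw":8.5,"tx":0,"ty":0,"tz":-3,"wx":0,"wy":0,"wz":0},{"jaw":8.5,"tx":0,"ty":0,"tz":0,"wx":0,"wy":0,"wz":0},{"jaw":8.5,"tx":0,"ty":0,"tz":0,"wx":0,"wy":0,"wz":0},{"jaw":8.5,"tx":0,"ty":0,"tz":0,"wx":0,"wy":0,"wz":0}]'
```

```text
time: 41.25
position: [0.5285, -0.2627, 0.2553]
orientation: [0.046, 0.999, -0.002, 0.004]
ft_force: [-0.2, -0.7, 2.3]
opening: 0.998
grip_force: 0.0
time: 41.92
position: [0.6306, 0.0022, 0.2469]
orientation: [0.092, 0.996, -0.0, -0.0]
ft_force: [-0.6, -0.8, 0.1]
opening: 0.997
grip_force: 0.0
time: 42.33
position: [0.6306, 0.0001, 0.1888]
orientation: [0.092, 0.996, 0.0, 0.001]
ft_force: [-0.5, 1.3, 0.8]
opening: 0.998
grip_force: 0.0
```

```bash

python3 -m handwheel '[{"jaw":8.5,"tx":0,"ty":0,"tz":-3,"wx":0,"wy":0,"wz":0},{"jaw":8.5,"tx":0,"ty":0,"tz":-3,"wx":0,"wy":0,"wz":0},{"jaw":8.5,"tx":0,"ty":0,"tz":-3,"wx":0,"wy":0,"wz":0},{"jaw":8.5,"tx":0,"ty":0,"tz":-3,"wx":0,"wy":0,"wz":0},{"jaw":8.5,"tx":0,"ty":0,"tz":-3,"wx":0,"wy":0,"wz":0},{"jaw":8.5,"tx":0,"ty":0,"tz":0,"wx":0,"wy":0,"wz":0},{"jaw":8.5,"tx":0,"ty":0,"tz":0,"wx":0,"wy":0,"wz":0}]'
python3 -m handwheel '[{"jaw":4,"tx":0,"ty":0,"tz":0,"wx":0,"wy":0,"wz":0},{"jaw":4,"tx":0,"ty":0,"tz":0,"wx":0,"wy":0,"wz":0},{"jaw":4,"tx":0,"ty":0,"tz":0,"wx":0,"wy":0,"wz":0},{"jaw":4,"tx":0,"ty":0,"tz":0,"wx":0,"wy":0,"wz":0},{"jaw":4,"tx":0,"ty":0,"tz":0,"wx":0,"wy":0,"wz":0},{"jaw":4,"tx":0,"ty":0,"tz":0,"wx":0,"wy":0,"wz":0},{"jaw":4,"tx":0,"ty":0,"tz":0,"wx":0,"wy":0,"wz":0}]' 40
```

```text
time: 42.92
position: [0.6305, 0.0, 0.0382]
orientation: [0.092, 0.996, -0.0, -0.0]
ft_force: [0.4, -0.1, 1.4]
opening: 0.999
grip_force: 0.0
time: 43.5
position: [0.6312, 0.0004, 0.0392]
orientation: [0.091, 0.996, 0.0, 0.001]
ft_force: [-0.6, -0.0, 8.7]
opening: 0.514
grip_force: 41.8
```

```bash

python3 -m handwheel '[{"jaw":4,"tx":0,"ty":0,"tz":1.5,"wx":0,"wy":0,"wz":0},{"jaw":4,"tx":0,"ty":0,"tz":3.5,"wx":0,"wy":0,"wz":0},{"jaw":4,"tx":0,"ty":0,"tz":3.5,"wx":0,"wy":0,"wz":0},{"jaw":4,"tx":0,"ty":0,"tz":3.5,"wx":0,"wy":0,"wz":0},{"jaw":4,"tx":0,"ty":0,"tz":3.5,"wx":0,"wy":0,"wz":0},{"jaw":4,"tx":0,"ty":0,"tz":3.5,"wx":0,"wy":0,"wz":0},{"jaw":4,"tx":0,"ty":0,"tz":3.5,"wx":0,"wy":0,"wz":0},{"jaw":4,"tx":0,"ty":0,"tz":1.5,"wx":0,"wy":0,"wz":0}]'
python3 -m handwheel '[{"jaw":4,"tx":-0.57,"ty":-1.85,"tz":0,"wx":0,"wy":0,"wz":0},{"jaw":4,"tx":-1.14,"ty":-3.7,"tz":0,"wx":0,"wy":0,"wz":0},{"jaw":4,"tx":-1.14,"ty":-3.7,"tz":0,"wx":0,"wy":0,"wz":0},{"jaw":4,"tx":-1.14,"ty":-3.7,"tz":0,"wx":0,"wy":0,"wz":0},{"jaw":4,"tx":-1.14,"ty":-3.7,"tz":0,"wx":0,"wy":0,"wz":0}]'
python3 -m handwheel '[{"jaw":4,"tx":-1.14,"ty":-3.7,"tz":0,"wx":0,"wy":0,"wz":0},{"jaw":4,"tx":-1.14,"ty":-3.7,"tz":0,"wx":0,"wy":0,"wz":0},{"jaw":4,"tx":-1.14,"ty":-3.7,"tz":0,"wx":0,"wy":0,"wz":0},{"jaw":4,"tx":-1.14,"ty":-3.7,"tz":0,"wx":0,"wy":0,"wz":0},{"jaw":4,"tx":-1.14,"ty":-3.7,"tz":0,"wx":0,"wy":0,"wz":0},{"jaw":4,"tx":-0.57,"ty":-1.89,"tz":0,"wx":0,"wy":0,"wz":0},{"jaw":4,"tx":0,"ty":0,"tz":0,"wx":0,"wy":0,"wz":0},{"jaw":4,"tx":0,"ty":0,"tz":0,"wx":0,"wy":0,"wz":0}]'
python3 -m handwheel '[{"jaw":4,"tx":0,"ty":0,"tz":0,"wx":0,"wy":0,"wz":0}]'
```

```text
time: 44.17
position: [0.6306, 0.0005, 0.2842]
orientation: [0.091, 0.996, 0.0, 0.003]
ft_force: [-0.4, -0.8, 0.4]
opening: 0.511
grip_force: 40.9
time: 44.58
position: [0.5779, -0.1673, 0.2783]
orientation: [0.091, 0.996, -0.0, 0.0]
ft_force: [0.8, -0.2, -0.5]
opening: 0.511
grip_force: 40.9
time: 45.25
position: [0.5156, -0.3707, 0.2777]
orientation: [0.092, 0.996, 0.0, 0.0]
ft_force: [-0.2, 0.2, -0.5]
opening: 0.51
grip_force: 41.0
time: 45.33
position: [0.5163, -0.3695, 0.2777]
orientation: [0.091, 0.996, -0.0, 0.0]
ft_force: [0.5, 0.4, -0.5]
opening: 0.508
grip_force: 41.0
```

```bash

python3 -m handwheel '[{"jaw":4,"tx":0.05,"ty":0,"tz":-2,"wx":0,"wy":0,"wz":0},{"jaw":4,"tx":0,"ty":0,"tz":-3,"wx":0,"wy":0,"wz":0},{"jaw":4,"tx":0,"ty":0,"tz":-3,"wx":0,"wy":0,"wz":0},{"jaw":4,"tx":0,"ty":0,"tz":-3,"wx":0,"wy":0,"wz":0},{"jaw":4,"tx":0,"ty":0,"tz":-2,"wx":0,"wy":0,"wz":0},{"jaw":4,"tx":0,"ty":0,"tz":0,"wx":0,"wy":0,"wz":0},{"jaw":4,"tx":0,"ty":0,"tz":0,"wx":0,"wy":0,"wz":0},{"jaw":4,"tx":0,"ty":0,"tz":0,"wx":0,"wy":0,"wz":0}]'
python3 -m handwheel '[{"jaw":4,"tx":0,"ty":0,"tz":-0.3,"wx":0,"wy":0,"wz":0},{"jaw":4,"tx":0,"ty":0,"tz":-0.2,"wx":0,"wy":0,"wz":0},{"jaw":4,"tx":0,"ty":0,"tz":0,"wx":0,"wy":0,"wz":0},{"jaw":4,"tx":0,"ty":0,"tz":0,"wx":0,"wy":0,"wz":0}]'
```

```text
time: 46.0
position: [0.5176, -0.3697, 0.1493]
orientation: [0.091, 0.996, -0.001, 0.001]
ft_force: [-0.5, 0.4, 1.8]
opening: 0.511
grip_force: 41.0
time: 46.33
position: [0.5168, -0.37, 0.1425]
orientation: [0.092, 0.996, -0.0, 0.0]
ft_force: [0.0, -0.1, -0.6]
opening: 0.512
grip_force: 41.0
```

Contact is expected at z = 0.139 and the hand is over the target to within 0.5 mm.

```bash

python3 -m handwheel '[{"jaw":4,"tx":0,"ty":0,"tz":-0.2,"wx":0,"wy":0,"wz":0},{"jaw":4,"tx":0,"ty":0,"tz":0,"wx":0,"wy":0,"wz":0},{"jaw":4,"tx":0,"ty":0,"tz":0,"wx":0,"wy":0,"wz":0}]'
python3 -m handwheel '[{"jaw":4,"tx":0,"ty":0,"tz":-0.15,"wx":0,"wy":0,"wz":0},{"jaw":4,"tx":0,"ty":0,"tz":0,"wx":0,"wy":0,"wz":0},{"jaw":4,"tx":0,"ty":0,"tz":0,"wx":0,"wy":0,"wz":0}]'
python3 -m handwheel '[{"jaw":4,"tx":0,"ty":0,"tz":-0.08,"wx":0,"wy":0,"wz":0},{"jaw":4,"tx":0,"ty":0,"tz":0,"wx":0,"wy":0,"wz":0},{"jaw":4,"tx":0,"ty":0,"tz":0,"wx":0,"wy":0,"wz":0}]'
```

```text
time: 46.58
position: [0.5167, -0.37, 0.1399]
orientation: [0.092, 0.996, 0.0, -0.0]
ft_force: [0.3, -0.5, -0.8]
opening: 0.508
grip_force: 41.0
time: 46.83
position: [0.5168, -0.3701, 0.1392]
orientation: [0.092, 0.996, -0.0, 0.0]
ft_force: [-0.6, 0.5, 5.6]
opening: 0.509
grip_force: 41.5
time: 47.08
position: [0.5169, -0.3702, 0.1392]
orientation: [0.092, 0.996, -0.0, 0.001]
ft_force: [-4.8, 2.5, 11.0]
opening: 0.51
grip_force: 42.2
```

```bash

python3 -m handwheel '[{"jaw":5.5,"tx":0,"ty":0,"tz":0.1,"wx":0,"wy":0,"wz":0},{"jaw":8.5,"tx":0,"ty":0,"tz":0,"wx":0,"wy":0,"wz":0},{"jaw":8.5,"tx":0,"ty":0,"tz":0,"wx":0,"wy":0,"wz":0},{"jaw":8.5,"tx":0,"ty":0,"tz":0,"wx":0,"wy":0,"wz":0},{"jaw":8.5,"tx":0,"ty":0,"tz":2,"wx":0,"wy":0,"wz":0},{"jaw":8.5,"tx":0,"ty":0,"tz":4,"wx":0,"wy":0,"wz":0},{"jaw":8.5,"tx":0,"ty":0,"tz":4,"wx":0,"wy":0,"wz":0},{"jaw":8.5,"tx":0,"ty":0,"tz":2,"wx":0,"wy":0,"wz":0}]'
python3 -m handwheel '[{"jaw":8.5,"tx":-2.25,"ty":1.55,"tz":3.0,"wx":0,"wy":0,"wz":1.35},{"jaw":8.5,"tx":-2.25,"ty":1.55,"tz":3.0,"wx":0,"wy":0,"wz":1.35},{"jaw":8.5,"tx":-2.25,"ty":1.55,"tz":3.0,"wx":0,"wy":0,"wz":1.35},{"jaw":8.5,"tx":-2.25,"ty":1.55,"tz":3.0,"wx":0,"wy":0,"wz":1.35},{"jaw":8.5,"tx":0,"ty":0,"tz":0,"wx":0,"wy":0,"wz":0},{"jaw":8.5,"tx":0,"ty":0,"tz":0,"wx":0,"wy":0,"wz":0},{"jaw":8.5,"tx":0,"ty":0,"tz":0,"wx":0,"wy":0,"wz":0},{"jaw":8.5,"tx":0,"ty":0,"tz":0,"wx":0,"wy":0,"wz":0}]'
python3 look.py w8; python3 look.py s8 side
python3 - <<'E'
from seg import *
import pickle
for f in("w1","w8"):
    d=pickle.load(open(f+".pkl","rb")); P=cloud(d)
    rect(d,P,"lid",box(P,.3,.6,-.45,-.17,.094,.106))
    rect(d,P,"jar",box(P,.48,.6,-.31,-.22,.199,.214))
    rect(d,P,"carton",box(P,.46,.6,-.43,-.33,.181,.196))
for f in("d0","s8"):
    d=pickle.load(open(f+".pkl","rb")); d=d if f=="s8" else d["side"]; P=cloud(d)
    rect(d,P,"jar",box(P,.48,.6,-.31,-.22,.199,.214))
    rect(d,P,"carton",box(P,.46,.6,-.43,-.33,.181,.196))
    rect(d,P,"mug",box(P,.45,.65,.2,.4,.1,.116))
rect(d,P,"green",box(P,.35,.48,.27,.35,.085,.1))
E
```

```text
time: 47.75
position: [0.5172, -0.3703, 0.2638]
orientation: [0.091, 0.996, -0.001, 0.002]
ft_force: [-0.2, 0.2, 0.9]
opening: 0.995
grip_force: 0.0
time: 48.42
position: [0.427, -0.3081, 0.3773]
orientation: [0.045, 0.999, 0.001, -0.001]
ft_force: [0.4, 0.1, -1.1]
opening: 0.994
grip_force: 0.0
lid 8492 z 100.1 c 472.5 -313.3 size 210.3 x 179.0 ang 84.9 px 314.0 193.0
jar 847 z 205.2 c 526.1 -262.2 size 39.5 x 41.6 ang 88.4 px 358.0 257.0
carton 1530 z 186.2 c 515.2 -369.6 size 44.2 x 60.6 ang 79.2 px 270.0 249.0
lid 8712 z 100.1 c 473.0 -313.3 size 210.3 x 178.0 ang 84.9 px 313.0 194.0
jar 870 z 205.2 c 525.6 -262.0 size 39.4 x 41.0 ang 86.5 px 358.0 259.0
carton 1556 z 186.2 c 515.0 -368.5 size 44.2 x 60.6 ang 79.3 px 269.0 250.0
jar 123 z 205.5 c 526.1 -260.6 size 36.8 x 41.8 ang 64.4 px 398.0 162.0
carton 234 z 186.5 c 514.2 -368.2 size 46.2 x 62.7 ang 76.4 px 430.0 158.0
mug 25 z 103.1 c 534.8 265.2 size 18.4 x 13.3 ang 75.4 px 237.0 228.0
jar 118 z 205.2 c 526.3 -260.7 size 36.8 x 41.8 ang 64.4 px 398.0 162.0
carton 15 z 185.5 c 539.8 -355.2 size 6.3 x 16.4 ang 62.4 px 422.0 153.0
mug 12 z 103.2 c 539.6 268.7 size 9.9 x 6.8 ang 69.3 px 236.0 227.0
green 141 z 91.1 c 414.1 309.8 size 20.5 x 60.5 ang 75.7 px 233.0 270.0
```

View pics/w8.png

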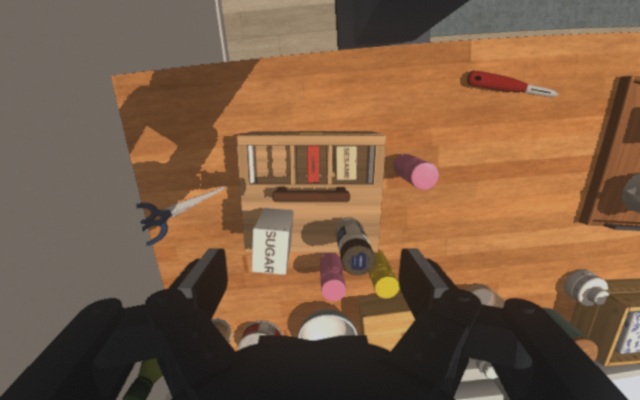

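View pics/s8.png

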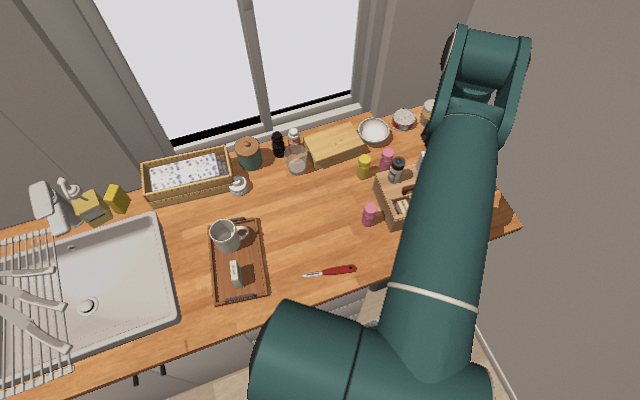

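The lid is seated, with SUGAR at (272,245) and the jar at (357,258) back within about 1 mm. Red and tan are in their bays. In the side view the green carton stands on the tray at (235,272) and the mug is unmoved at (226,236).

```bash
python3 -c "
from rig import hand_in
print(hand_in())"
```

```text
the job is handed in; nothing more can be done
None
```

The job is handed in at about 49 s of the 141 s allowed: the green carton stands upright on the tray's free half, the lid is seated again, the jar and white carton are back on it within about 1 mm of where they stood, and the red and tan cartons and the mug are where they were.

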